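# Set out the spoon rest and its spoon by the hob

## Robot

A 6-joint arm with a two-finger parallel gripper is mounted at the origin on a cart in front of the work surface, level with it; the furniture and walls round the work are solid. World frame = base frame: x ahead of the robot, y to its left, z up, the work surface at z = 0. Lengths are in m, angles in rad, forces in N, time in s.
With the tool pointing down it reaches from about 0.325 to 1 m from the base axis. Payload 5.1 kg.
Tool frame: the origin (TCP) lies at the very end of the fingers, on their centre line; the grasp point (between the pads) lies 19 mm behind it (arm.tcp_to_grasp is the distance from the TCP to the grasp point, in m); z points along the fingers, x is the direction in which the jaws open and shut, and the axes are right-handed (so a half turn about z gives the same grasp; the last joint's range is limited). The gripper opens to 85 mm and grips with 20 to 120 N. Pads are 22 mm wide; open, the fingers measure 114 mm over their backs; the gripper's body (76 mm by 85 mm) begins 54 mm behind the grasp point. The pads swing forward as they close: fully open they stand 13 mm farther back than shut.
Start: joints at [-1.213, 0.124, 1.65, -0, 1.367, -0.083], TCP at [0.277, -0.588, 0.211] pointing down, gripper open.
Joint ranges: [-2.61, 2.61], [-1.02, 2.33], [0.03, 2.71], [-1.35, 4.49], [0.32, 2.68], [-2.91, 2.91]. Speed limits (rad/s): [2.57, 2.57, 3.14, 3.14, 3.14, 3.14].

## Interface

Orientations are given as a rotation vector (axis times angle).
In Python, from bench import arm, eyes gives the robot as it stands. The module is installed in compiled form; this text tells all that it offers.
- The arm moves only by the shell command python3 -m inch 'ROWS'. ROWS is JSON, a list of rows, each an object with "hand": the finger opening in m, from 0 to 0.0854; "delta_pos": the shift along the tool's x, y, z in m, a list of three; "delta_rot": the turn, a rotation vector about the tool's x, y, z in degrees, a list of three. A call has 1 to 12 rows; each row shifts and turns the commanded pose from where the row before left it, along the tool's axes as they then stand; what a row does not reach is not made up. A row lasts 1/10 s, in which the tool goes at most 50 mm and 8.59 degrees, less where a joint would pass 70% of its speed; a pose out of reach is approached as far as the arm can. A call with a gripper value outside its range is refused whole. The fingers move at their own pace and stop on an object; the grip force is fixed at half the most. Time passes only in rows, so rows that do not move let the fingers close. It gives the time, the measured TCP pose, the force and the opening at its end, in the units of the state.
- arm.get_state(): the state, without advancing time (a new reading comes with each control period).
- eyes.grab_frame(name): name is "scene" or "top" or "wrist"; returns a dict with "img" (480x640x3 uint8, blue, green, red), "fx", "fy", "cx", "cy" (pixels), "cam_to_world" (4x4, takes a point from camera to world coordinates); the wrist camera has in their place "tool_from_camera" (4x4, takes a point from camera to tool coordinates, whose origin is the TCP and whose axes are the tool frame's). Camera axes: x right, y down, z forward; pixel columns grow to the right and rows downward; lengths in m; the calibration is good to about 2 mm. The wrist camera is an equidistant fisheye: a pixel r from the principal point sees the ray r / f radians off the axis. A picture is of the moment at which its call begins: read the wrist's pose just before it. There is no depth.
- arm.job_done(): hands the job in, once; it reports no verdict.
The state is a dict: "time": time; "q": joint angles; "qd": joint speeds; "joint_torque": joint torques, N m; "eef_pos": TCP position; "eef_rot": TCP orientation; "wrist_force": force on the tool from outside, world axes, zero at the start; "ft_torque": the same for the moment, N m; "grip_width": finger opening in m.
Only numpy, scipy, OpenCV 4.12 (cv2) and the standard library are available. Lean on these libraries where they do the work, as an engineer would, in place of code of your own. Each camera call takes 0.05 s, during which the arm holds its last target. There are 200 camera calls.

## Task

Set out the spoon rest by the hob. It lies flat on the raised wooden board, too low between the rims to be gripped, so slide it out through the board's open end until about a third of it overhangs, take it there and lay it in the middle of the cork mat, lengthwise along the mat, without letting it fall on the worktop. Then lay the wooden spoon from the worktop lengthwise along the middle of the rest, either way round, let go, and leave the timer, the glass and the pepper mill where they are.

Things in the scene. Friction and masses are not known exactly. Their poses are not given: they have to be found in the camera images.
- board: pale wooden board, 240 x 98 mm, standing firmly (it does not move) on four feet. Origin: centre of its underside, on the worktop; x runs along its length, z up. Its flat floor is 45 mm above the worktop. A rim 13 mm wide and 10 mm above the floor runs along both long sides and the +x end; the -x end is open and square. The floor between the side rims is 72 mm wide
- board_open_edge (a point): middle of the upper edge of the board's open end, at floor height (45 mm above the worktop); axes as the board's, so -x points outward
- spoon_rest: flat melamine spoon rest with rounded corners and a printed pattern, 172 mm long (x), 64 mm wide (y), 3 mm thick, about 60 g. Origin: centre of its underside; z up. It starts lying on the board's floor between the rims, lengthwise, and slides on the smooth wood when pressed from above with shut fingertips (5 to 10 N) and drawn along; the wood is slicker than the fingertips; over the open edge there is 45 mm of free height beneath it. Both ends are alike
- cork_mat: thin rectangular cork mat fixed to the worktop, 240 mm long (x), 130 mm wide (y), 6 mm thick. Origin: centre of its underside; both ends are alike
- spoon: wooden cooking spoon, 180 mm long, lying bowl up on the worktop, about 50 g. Origin: middle of its length, on its underside; x runs along it from handle to bowl, z up. The thick round handle, 20 mm in diameter, lies from x = -90 to 0 mm with its axis 10 mm above the underside, and holds nearly all the weight (grip it about 45 mm from the origin towards -x); then a thin neck, and a round bowl about 50 mm across centred at x = +64 mm
- kitchen_timer: round kitchen timer, 61 mm across, 46 mm high, a bystander; origin at the centre of its underside
- tea_glass: empty drinking glass, 80 mm across, 102 mm high, a bystander; origin at the centre of its underside
- pepper_mill: pepper mill, 51 mm across, 177 mm high, a bystander; origin at the centre of its underside

How it is judged:
By the outcome, as a careful person would: the job done as asked, in the order asked, and still so for the second after the job is handed in, with the robot touching nothing.
It also fails if it takes over 64 s, if anything falls off the work surface, if the arm or the gripper's body presses on something with over 40 N, if the wrist force passes 120 N, or if a joint passes its speed limit or range.

## Working session

There is one attempt and no reset: what is moved stays moved. The work goes in short steps, Python scripts to look and compute and a shell command to move; the robot and the scene stay as the last step left them, time stands still between calls to the robot, and variables do not carry over. Pictures are saved under pics/ and viewed, about 8 in all and at most 12, crops included, and the job is handed in when it is done.

```bash
mkdir -p pics; cat > h.py <<'E'
import numpy as np, cv2
from bench import arm, eyes
from scipy.spatial.transform import Rotation as R
def w(f,u,v,z):
    T=np.array(f["cam_to_world"]);d=T[:3,:3]@np.array([(u-f["cx"])/f["fx"],(v-f["cy"])/f["fy"],1]);o=T[:3,3]
    return o+d*(z-o[2])/d[2]
def proj(f,p):
    T=np.linalg.inv(np.array(f["cam_to_world"]));c=T[:3,:3]@np.array(p)+T[:3,3]
    return f["fx"]*c[0]/c[2]+f["cx"],f["fy"]*c[1]/c[2]+f["cy"]
E
python3 - <<'E'
from h import *
import pickle
for n in("top","scene"):
    f=eyes.grab_frame(n);cv2.imwrite(f"pics/{n}0.png",f["img"]);pickle.dump(f,open(f"{n}0.pkl","wb"));print(n,f["fx"],np.round(f["cam_to_world"],3).tolist())
s=arm.get_state();print({k:np.round(v,3).tolist() for k,v in s.items()})
print(np.round(R.from_rotvec(s["eef_rot"]).as_matrix(),3))
E
```

```text
top 503.70617260756495 [[-0.007, -0.997, 0.074, 0.473], [-1.0, 0.008, 0.009, -0.031], [-0.009, -0.074, -0.997, 1.284], [0.0, 0.0, 0.0, 1.0]]
scene 542.4723578745101 [[0.997, -0.075, 0.033, 0.532], [-0.082, -0.877, 0.473, -0.648], [-0.006, -0.474, -0.88, 1.272], [0.0, 0.0, 0.0, 1.0]]
{'time': 0.1, 'q': [-1.213, 0.124, 1.652, -0.0, 1.367, -0.083], 'qd': [-0.0, -0.002, -0.005, -0.001, -0.001, 0.001], 'joint_torque': [0.0, -42.493, -36.665, -0.0, 0.004, -0.0], 'eef_pos': [0.277, -0.587, 0.209], 'eef_rot': [-2.652, 1.682, 0.002], 'wrist_force': [0.278, -0.162, 0.308], 'ft_torque': [0.009, -0.017, 0.02], 'grip_width': 0.085}
[[ 0.427 -0.904 -0.001]
 [-0.904 -0.427  0.002]
 [-0.002 -0.    -1.   ]]
```

View pics/top0.png

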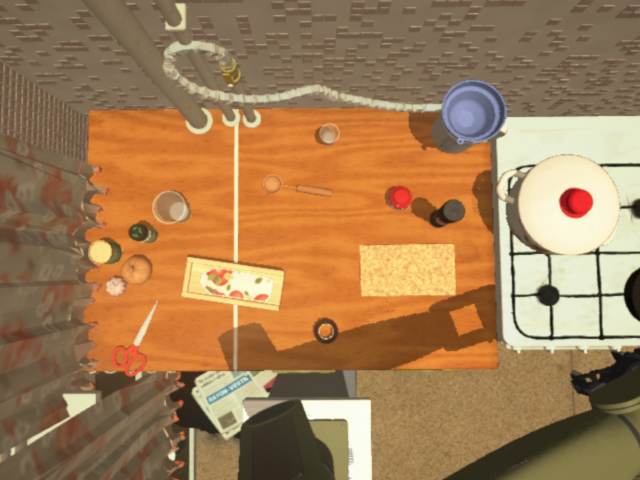

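View pics/scene0.png

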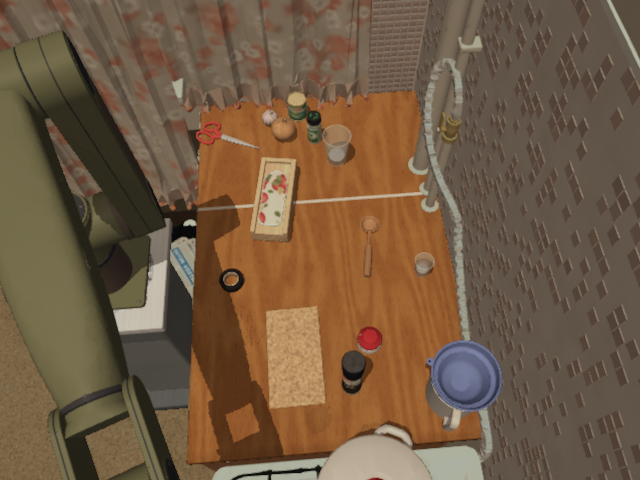

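The top picture shows the board at about (233,282), the mat at (407,270), the spoon at (297,187) with its bowl to the left, the timer at (400,198) and the mill at (450,213). I'll enlarge the board and the spoon and mat.

```bash
python3 - <<'E'
import pickle
from h import *
f=pickle.load(open("top0.pkl","rb"));i=f["img"]
a=cv2.resize(i[250:315,175:295],None,fx=6,fy=6,interpolation=cv2.INTER_CUBIC)[:390,:720]
b=cv2.resize(i[165:300,255:470],None,fx=3.3,fy=3.3,interpolation=cv2.INTER_CUBIC)
g=pickle.load(open("scene0.pkl","rb"))["img"]
c=cv2.resize(g[150:250,240:310],None,fx=5.5,fy=5.5,interpolation=cv2.INTER_CUBIC)
cv2.imwrite("pics/a.png",a);
o=np.zeros((600,800,3),np.uint8);o[:260,:480]=cv2.resize(a,(480,260));o[:550,480:800]=cv2.resize(c,(320,550*320//385*1))[:550] if 0 else cv2.copyMakeBorder(cv2.resize(c,(320,457)),0,93,0,0,0);o[290:290+301,:480]=cv2.resize(b,(480,301))
cv2.imwrite("pics/b.png",o)
E
```

```text
(no output)
```

View pics/b.png

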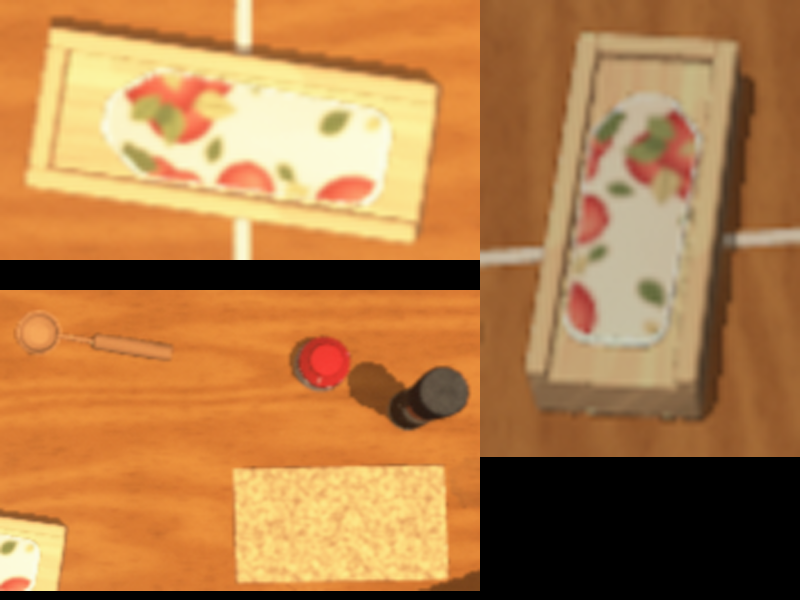

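Board: the open end is to the right in the top view (towards -y), and the rest lies nearer that end. The spoon's bowl points left. I'll compute positions.

```bash
python3 - <<'E'
import pickle
from h import *
f=pickle.load(open("top0.pkl","rb"))
A=lambda x,y,z:w(f,175+x/4,250+y/4,z)
B=lambda x,y,z:w(f,255+x/2.233,165+(y-290)/2.233,z)
for n,p in dict(c1=A(52,28,.055),c2=A(438,85,.055),c3=A(415,240,.055),c4=A(27,185,.055),restL=A(103,128,.048),restR=A(388,167,.048),rC=A(247,137,.048),bowl=B(39,332,.012),hend=B(172,353,.01),hstart=B(92,341,.01),m1=B(233,468,.006),m2=B(445,466,.006),m3=B(448,580,.006),m4=B(237,582,.006),timer=B(325,362,.046),mill=B(445,392,.177)).items(): print(n,np.round(p,4))
f=pickle.load(open("scene0.pkl","rb"))
# scene crop: scale 320/70
C=lambda x,y,z:w(f,240+x/4.571,150+y/4.571,z)
X=480
for n,p in dict(c1=C(580-X,35,.055),c4_=C(738-X,42,.055),o1=C(528-X,375,.055),o2=C(705-X,390,.055),restfar=C(648-X,93,.048),restnear=C(617-X,345,.048),bowl=w(f,370,225,.012),hend=w(f,367,275,.01),m=w(f,295,357,.006)).items(): print('S',n,np.round(p,4))
E
```

```text
c1 [0.505  0.2881 0.055 ]
c2 [0.4686 0.0522 0.055 ]
c3 [0.3752 0.0664 0.055 ]
c4 [0.4099 0.3022 0.055 ]
restL [0.4438 0.2579 0.048 ]
restR [0.4189 0.0834 0.048 ]
rC [0.4378 0.1696 0.048 ]
bowl [0.6913 0.0852 0.012 ]
hend [ 0.666  -0.0666  0.01  ]
hstart [0.6807 0.0247 0.01  ]
m1 [ 0.5343 -0.1347  0.006 ]
m2 [ 0.5347 -0.3752  0.006 ]
m3 [ 0.4062 -0.375   0.006 ]
m4 [ 0.4055 -0.1375  0.006 ]
timer [ 0.6491 -0.235   0.046 ]
mill [ 0.5997 -0.3311  0.177 ]
S c1 [0.4142 0.298  0.055 ]
S c4_ [0.5101 0.2844 0.055 ]
S o1 [0.3793 0.0612 0.055 ]
S o2 [0.4786 0.0429 0.055 ]
S restfar [0.4536 0.2561 0.048 ]
S restnear [0.4295 0.0807 0.048 ]
S bowl [0.6948 0.0806 0.012 ]
S hend [ 0.6699 -0.0652  0.01  ]
S m [ 0.4745 -0.2633  0.006 ]
```

```bash
cat > to.py <<'E'
import sys
from h import *
# usage: to.py x y z yawdeg(of tool x)
s=arm.get_state();M=R.from_rotvec(s["eef_rot"]).as_matrix();p=np.array(s["eef_pos"])
t=np.array([float(a) for a in sys.argv[1:4]]);d=M.T@(t-p)
yaw=np.degrees(np.arctan2(M[1,0],M[0,0]));ty=float(sys.argv[4])
c=np.cos(np.radians(ty));q=np.sin(np.radians(ty));D=np.array([[c,q,0],[q,-c,0],[0,0,-1.]])
print("shift(tool)",np.round(d,4),"len",round(float(np.linalg.norm(d)),3),"yaw",round(yaw,2),"rot(tool deg)",np.round(np.degrees(R.from_matrix(M.T@D).as_rotvec()),2),"pos",np.round(p,4),"F",np.round(s["wrist_force"],2),"grip",round(s["grip_width"],4),"t",s["time"])
E
python3 -m inch '[{"hand":0.07,"delta_pos":[-0.0243,-0.0352,0],"delta_rot":[0,0,0]},{"hand":0.07,"delta_pos":[-0.0243,-0.0352,0],"delta_rot":[0,0,0]},{"hand":0.07,"delta_pos":[-0.0243,-0.0352,0],"delta_rot":[0,0,0]},{"hand":0.07,"delta_pos":[-0.0243,-0.0352,0],"delta_rot":[0,0,0]},{"hand":0.07,"delta_pos":[-0.0243,-0.0352,0],"delta_rot":[0,0,0]},{"hand":0.07,"delta_pos":[-0.0243,-0.0352,0],"delta_rot":[0,0,0]},{"hand":0.07,"delta_pos":[-0.0243,-0.0352,0],"delta_rot":[0,0,0]},{"hand":0.07,"delta_pos":[-0.0243,-0.0352,0],"delta_rot":[0,0,0]},{"hand":0.07,"delta_pos":[-0.0243,-0.0352,0],"delta_rot":[0,0,0]}]'
python3 -m inch '[{"hand":0.07,"delta_pos":[0,0,0.02],"delta_rot":[0,0,-8.1]},{"hand":0.07,"delta_pos":[0,0,0.02],"delta_rot":[0,0,-8.1]},{"hand":0.07,"delta_pos":[0,0,0.02],"delta_rot":[0,0,-8.1]},{"hand":0.07,"delta_pos":[0,0,0.02],"delta_rot":[0,0,-8.1]},{"hand":0.07,"delta_pos":[0,0,0.02],"delta_rot":[0,0,-8.1]},{"hand":0.07,"delta_pos":[0,0,0.02],"delta_rot":[0,0,-8.1]},{"hand":0.07,"delta_pos":[0,0,0.02],"delta_rot":[0,0,-8.1]},{"hand":0.07,"delta_pos":[0,0,0.02],"delta_rot":[0,0,-8.1]},{"hand":0.07,"delta_pos":[0,0,0],"delta_rot":[0,0,0]}]'
python3 to.py 0.470 -0.256 0.02 0
```

```text
time: 1.0
eef_pos: [0.4708, -0.2531, 0.2102]
eef_rot: [-2.653, 1.682, 0.001]
wrist_force: [0.7, 0.4, 0.2]
grip_width: 0.0698
time: 1.9
eef_pos: [0.4679, -0.2532, 0.047]
eef_rot: [-3.137, -0.001, 0.009]
wrist_force: [-0.7, 0.9, 1.2]
grip_width: 0.07
shift(tool) [0.0023 0.003  0.0269] len 0.027 yaw 0.04 rot(tool deg) [-0.24  0.35  0.04] pos [ 0.4679 -0.2532  0.047 ] F [-0.72  0.88  1.17] grip 0.07 t 1.9
```

```bash
python3 -m inch '[{"hand":0.07,"delta_pos":[0.001,0.001,0.018],"delta_rot":[0,0,0]},{"hand":0.07,"delta_pos":[0.001,0.001,0.016],"delta_rot":[0,0,0]},{"hand":0.07,"delta_pos":[0,0,0.002],"delta_rot":[0,0,0]},{"hand":0.07,"delta_pos":[0,0,0],"delta_rot":[0,0,0]}]'
python3 -m inch '[{"hand":0.07,"delta_pos":[0,0,0.002],"delta_rot":[0,0,0]},{"hand":0.07,"delta_pos":[0,0,0],"delta_rot":[0,0,0]}]'
python3 -m inch '[{"hand":0.07,"delta_pos":[0,0,0.002],"delta_rot":[0,0,0]},{"hand":0.07,"delta_pos":[0,0,0],"delta_rot":[0,0,0]}]'
python3 -m inch '[{"hand":0.07,"delta_pos":[0,0,0.001],"delta_rot":[0,0,0]},{"hand":0.07,"delta_pos":[0,0,0],"delta_rot":[0,0,0]}]'
```

```text
time: 2.3
eef_pos: [0.4725, -0.2569, 0.015]
eef_rot: [-3.141, 0.001, 0.0]
wrist_force: [0.5, -0.1, -0.4]
grip_width: 0.0701
time: 2.5
eef_pos: [0.4731, -0.2573, 0.0136]
eef_rot: [3.141, 0.001, 0.002]
wrist_force: [-0.4, 0.6, -0.3]
grip_width: 0.0696
time: 2.7
eef_pos: [0.4726, -0.2569, 0.0108]
eef_rot: [3.141, 0.001, 0.0]
wrist_force: [0.3, 0.9, 0.1]
grip_width: 0.07
time: 2.9
eef_pos: [0.4724, -0.2569, 0.0095]
eef_rot: [-3.142, -0.001, 0.0]
wrist_force: [0.1, 0.6, -0.2]
grip_width: 0.0701
```

```bash
python3 -m inch '[{"hand":0.07,"delta_pos":[0,0,0.002],"delta_rot":[0,0,0]},{"hand":0.07,"delta_pos":[0,0,0.001],"delta_rot":[0,0,0]}]'
python3 -m inch '[{"hand":0.07,"delta_pos":[0,0,0.001],"delta_rot":[0,0,0]},{"hand":0.07,"delta_pos":[0,0,0.001],"delta_rot":[0,0,0]}]'
python3 -m inch '[{"hand":0.07,"delta_pos":[0,0,0.001],"delta_rot":[0,0,0]},{"hand":0.07,"delta_pos":[0,0,0],"delta_rot":[0,0,0]}]'
```

```text
time: 3.1
eef_pos: [0.4724, -0.2568, 0.0064]
eef_rot: [-3.141, -0.001, 0.0]
wrist_force: [0.3, -0.5, -0.2]
grip_width: 0.0702
time: 3.3
eef_pos: [0.4725, -0.2569, 0.0045]
eef_rot: [-3.142, -0.001, 0.0]
wrist_force: [0.0, -0.1, -0.4]
grip_width: 0.0699
time: 3.5
eef_pos: [0.4724, -0.2568, 0.0034]
eef_rot: [-3.141, -0.001, 0.0]
wrist_force: [0.1, 0.0, 0.4]
grip_width: 0.0703
```

```bash
python3 -m inch '[{"hand":0.07,"delta_pos":[0,0,0.002],"delta_rot":[0,0,0]},{"hand":0.07,"delta_pos":[0,0,0.001],"delta_rot":[0,0,0]}]'
python3 -m inch '[{"hand":0.07,"delta_pos":[0,0,0.001],"delta_rot":[0,0,0]},{"hand":0.07,"delta_pos":[0,0,0.001],"delta_rot":[0,0,0]}]'
python3 -m inch '[{"hand":0.07,"delta_pos":[0,0,0.001],"delta_rot":[0,0,0]},{"hand":0.07,"delta_pos":[0,0,0],"delta_rot":[0,0,0]}]'
```

```text
time: 3.7
eef_pos: [0.4725, -0.2569, 0.0005]
eef_rot: [-3.142, -0.002, 0.0]
wrist_force: [-0.1, -0.6, -0.2]
grip_width: 0.0701
time: 3.9
eef_pos: [0.4725, -0.2569, -0.0015]
eef_rot: [-3.142, -0.002, 0.0]
wrist_force: [0.0, -0.1, 0.0]
grip_width: 0.0702
time: 4.1
eef_pos: [0.4724, -0.2568, -0.0026]
eef_rot: [-3.141, -0.002, 0.0]
wrist_force: [-1.2, -0.1, 0.2]
grip_width: 0.0701
```

```bash
python3 -m inch '[{"hand":0.07,"delta_pos":[0,0,0.001],"delta_rot":[0,0,0]},{"hand":0.07,"delta_pos":[0,0,0],"delta_rot":[0,0,0]}]'
python3 -m inch '[{"hand":0.07,"delta_pos":[0,0,0.001],"delta_rot":[0,0,0]},{"hand":0.07,"delta_pos":[0,0,0],"delta_rot":[0,0,0]}]'
python3 -m inch '[{"hand":0.0,"delta_pos":[0,0,-0.04],"delta_rot":[0,0,0]},{"hand":0.0,"delta_pos":[0,0,-0.04],"delta_rot":[0,0,0]},{"hand":0.0,"delta_pos":[0,0,-0.04],"delta_rot":[0,0,0]}]'
python3 to.py 0.437 0.190 0.12 -8.6
```

```text
time: 4.3
eef_pos: [0.4724, -0.2569, -0.0035]
eef_rot: [-3.141, -0.002, 0.0]
wrist_force: [-0.6, 1.2, 0.2]
grip_width: 0.0703
time: 4.5
eef_pos: [0.4724, -0.2569, -0.0045]
eef_rot: [-3.141, -0.001, 0.0]
wrist_force: [0.1, 0.2, -0.7]
grip_width: 0.07
time: 4.8
eef_pos: [0.4721, -0.2566, 0.1166]
eef_rot: [-3.141, -0.002, 0.001]
wrist_force: [0.5, -1.3, -0.4]
grip_width: 0.0268
shift(tool) [-0.0347 -0.4467 -0.0031] len 0.448 yaw 0.06 rot(tool deg) [-0.03  0.05  8.66] pos [ 0.4721 -0.2566  0.1166] F [ 0.5  -1.27 -0.43] grip 0.0268 t 4.8
```

```bash
python3 -m inch '[{"hand":0,"delta_pos":[-0.0035,-0.0447,0],"delta_rot":[0,0,0]},{"hand":0,"delta_pos":[-0.0035,-0.0447,0],"delta_rot":[0,0,0]},{"hand":0,"delta_pos":[-0.0035,-0.0447,0],"delta_rot":[0,0,0]},{"hand":0,"delta_pos":[-0.0035,-0.0447,0],"delta_rot":[0,0,0]},{"hand":0,"delta_pos":[-0.0035,-0.0447,0],"delta_rot":[0,0,0]},{"hand":0,"delta_pos":[-0.0035,-0.0447,0],"delta_rot":[0,0,0]},{"hand":0,"delta_pos":[-0.0035,-0.0447,0],"delta_rot":[0,0,0]},{"hand":0,"delta_pos":[-0.0035,-0.0447,0],"delta_rot":[0,0,0]},{"hand":0,"delta_pos":[-0.0035,-0.0447,0],"delta_rot":[0,0,0]},{"hand":0,"delta_pos":[-0.0035,-0.0447,0],"delta_rot":[0,0,4.33]},{"hand":0,"delta_pos":[0,0,0.03],"delta_rot":[0,0,4.33]},{"hand":0,"delta_pos":[0,0,0.03],"delta_rot":[0,0,0]}]'
python3 -m inch '[{"hand":0,"delta_pos":[0,0,0.004],"delta_rot":[0,0,0]},{"hand":0,"delta_pos":[0,0,0],"delta_rot":[0,0,0]}]'
python3 to.py 0.437 0.190 0.048 -8.6
```

```text
time: 6.0
eef_pos: [0.4379, 0.1921, 0.0563]
eef_rot: [-3.132, 0.232, -0.005]
wrist_force: [-0.0, -0.6, -0.4]
grip_width: -0.0
time: 6.2
eef_pos: [0.4362, 0.1897, 0.0509]
eef_rot: [3.132, -0.236, -0.004]
wrist_force: [1.2, -0.9, 0.6]
grip_width: -0.0
shift(tool) [ 0.0007 -0.0004  0.0029] len 0.003 yaw -8.61 rot(tool deg) [ 0.06  0.13 -0.01] pos [0.4362 0.1897 0.0509] F [ 1.18 -0.91  0.62] grip -0.0 t 6.2
```

```bash
python3 -m inch '[{"hand":0,"delta_pos":[0,0,0.0025],"delta_rot":[0,0,0]},{"hand":0,"delta_pos":[0,0,0],"delta_rot":[0,0,0]}]'
python3 -m inch '[{"hand":0,"delta_pos":[0,0,0.001],"delta_rot":[0,0,0]},{"hand":0,"delta_pos":[0,0,0],"delta_rot":[0,0,0]}]'
```

```text
time: 6.4
eef_pos: [0.4383, 0.1901, 0.0506]
eef_rot: [-3.132, 0.237, -0.004]
wrist_force: [-0.1, -0.3, -0.3]
grip_width: -0.0002
time: 6.6
eef_pos: [0.4376, 0.19, 0.0489]
eef_rot: [-3.132, 0.236, -0.002]
wrist_force: [0.1, -0.3, -0.3]
grip_width: -0.0002
```

```bash
python3 -m inch '[{"hand":0,"delta_pos":[0,0,0.0005],"delta_rot":[0,0,0]},{"hand":0,"delta_pos":[0,0,0],"delta_rot":[0,0,0]}]'
```

```text
time: 6.8
eef_pos: [0.4371, 0.19, 0.0477]
eef_rot: [-3.133, 0.236, -0.0]
wrist_force: [0.2, 0.3, -0.4]
grip_width: -0.0001
```

```bash
python3 -m inch '[{"hand":0,"delta_pos":[0,0,0.0005],"delta_rot":[0,0,0]},{"hand":0,"delta_pos":[0,0,0],"delta_rot":[0,0,0]}]'
python3 -m inch '[{"hand":0,"delta_pos":[0,0,0.0005],"delta_rot":[0,0,0]},{"hand":0,"delta_pos":[0,0,0],"delta_rot":[0,0,0]}]'
```

```text
time: 7.0
eef_pos: [0.437, 0.1901, 0.047]
eef_rot: [3.133, -0.236, -0.0]
wrist_force: [-1.4, -0.8, -0.0]
grip_width: 0.0
time: 7.2
eef_pos: [0.437, 0.1901, 0.0465]
eef_rot: [3.133, -0.236, -0.0]
wrist_force: [-0.2, 1.7, 0.4]
grip_width: -0.0003
```

```bash
python3 -m inch '[{"hand":0,"delta_pos":[0,0,0.0005],"delta_rot":[0,0,0]},{"hand":0,"delta_pos":[0,0,0],"delta_rot":[0,0,0]}]'
python3 -m inch '[{"hand":0,"delta_pos":[0,0,0.0005],"delta_rot":[0,0,0]},{"hand":0,"delta_pos":[0,0,0],"delta_rot":[0,0,0]}]'
```

```text
time: 7.4
eef_pos: [0.437, 0.19, 0.046]
eef_rot: [3.133, -0.236, -0.0]
wrist_force: [-0.3, 0.1, -0.7]
grip_width: -0.0
time: 7.6
eef_pos: [0.437, 0.1901, 0.0456]
eef_rot: [3.133, -0.236, -0.0]
wrist_force: [-1.0, 0.5, -0.3]
grip_width: 0.0003
```

```bash
python3 -m inch '[{"hand":0,"delta_pos":[0,0,0.0006],"delta_rot":[0,0,0]},{"hand":0,"delta_pos":[0,0,0],"delta_rot":[0,0,0]}]'
python3 -m inch '[{"hand":0,"delta_pos":[0,0,0.0006],"delta_rot":[0,0,0]},{"hand":0,"delta_pos":[0,0,0],"delta_rot":[0,0,0]}]'
```

```text
time: 7.8
eef_pos: [0.437, 0.19, 0.0449]
eef_rot: [3.133, -0.236, -0.0]
wrist_force: [-0.0, -0.9, -0.6]
grip_width: -0.0
time: 8.0
eef_pos: [0.437, 0.19, 0.0444]
eef_rot: [3.133, -0.236, -0.0]
wrist_force: [0.1, -0.2, 0.3]
grip_width: 0.0003
```

```bash
python3 -m inch '[{"hand":0,"delta_pos":[0,0,0.0006],"delta_rot":[0,0,0]},{"hand":0,"delta_pos":[0,0,0],"delta_rot":[0,0,0]}]'
python3 - <<'E'
from h import *
s=arm.get_state();print(s["wrist_force"],s["joint_torque"])
f=eyes.grab_frame("wrist");cv2.imwrite("pics/w1.png",f["img"]);print(f["fx"],f["cx"],f["cy"],np.round(f["tool_from_camera"],3).tolist())
E
```

```text
time: 8.2
eef_pos: [0.437, 0.19, 0.0437]
eef_rot: [3.133, -0.236, -0.0]
wrist_force: [0.1, 0.5, -0.1]
grip_width: -0.0002
[ 0.07684087  0.4935066  -0.09718899] [-2.23857845e-03 -2.75186276e+01 -3.19451952e+01  1.97760272e-05
 -8.74509889e-03 -1.76023173e-05]
371.64829954431775 321.44436299338076 245.87980436212436 [[1.0, 0.001, -0.0, 0.0], [-0.0, 0.959, 0.284, -0.072], [0.0, -0.284, 0.959, -0.162], [0.0, 0.0, 0.0, 1.0]]
```

View pics/w1.png

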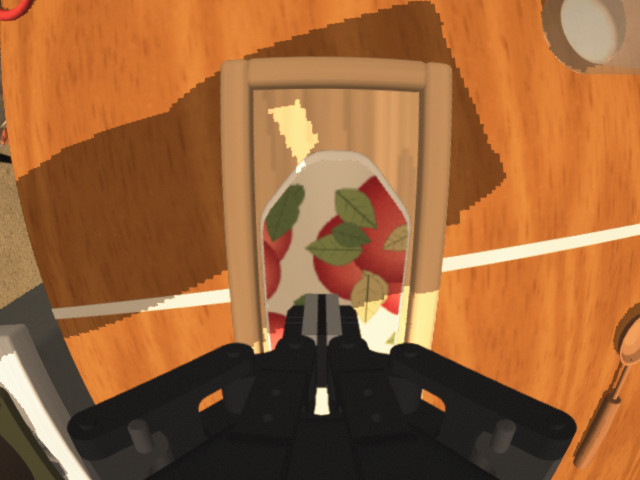

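The wrist view shows the rest flat between the rims, with its far end at about (335,152). The shut fingertips are over its middle at (322,297), and there is no contact force yet, so I keep lowering.

```bash
python3 -m inch '[{"hand":0,"delta_pos":[0,0,0.0007],"delta_rot":[0,0,0]},{"hand":0,"delta_pos":[0,0,0],"delta_rot":[0,0,0]}]'
python3 -m inch '[{"hand":0,"delta_pos":[0,0,0.0007],"delta_rot":[0,0,0]},{"hand":0,"delta_pos":[0,0,0],"delta_rot":[0,0,0]}]'
```

```text
time: 8.45
eef_pos: [0.437, 0.1901, 0.043]
eef_rot: [3.133, -0.236, -0.0]
wrist_force: [-0.1, -0.9, 0.2]
grip_width: -0.0007
time: 8.65
eef_pos: [0.437, 0.19, 0.0423]
eef_rot: [3.133, -0.236, -0.0]
wrist_force: [0.8, 0.5, -0.3]
grip_width: -0.0001
```

```bash
python3 -m inch '[{"hand":0,"delta_pos":[0,0,0.0007],"delta_rot":[0,0,0]},{"hand":0,"delta_pos":[0,0,0],"delta_rot":[0,0,0]}]'
python3 -m inch '[{"hand":0,"delta_pos":[0,0,0.0007],"delta_rot":[0,0,0]},{"hand":0,"delta_pos":[0,0,0],"delta_rot":[0,0,0]}]'
```

```text
time: 8.85
eef_pos: [0.437, 0.19, 0.0416]
eef_rot: [3.133, -0.236, -0.0]
wrist_force: [-0.7, 0.4, 0.2]
grip_width: 0.0
time: 9.05
eef_pos: [0.437, 0.19, 0.0409]
eef_rot: [3.133, -0.236, -0.0]
wrist_force: [-0.5, -1.0, -0.1]
grip_width: 0.0001
```

```bash
python3 -m inch '[{"hand":0,"delta_pos":[0,0,0.0007],"delta_rot":[0,0,0]},{"hand":0,"delta_pos":[0,0,0],"delta_rot":[0,0,0]}]'
```

```text
time: 9.25
eef_pos: [0.437, 0.19, 0.0402]
eef_rot: [3.133, -0.236, -0.0]
wrist_force: [-0.5, 0.1, 0.5]
grip_width: 0.0001
```

```bash
cat >> h.py <<'E'
def wr(f,s,u,v,z):
    T=np.array(f["tool_from_camera"]);M=R.from_rotvec(s["eef_rot"]).as_matrix()
    a=np.array([u-f["cx"],v-f["cy"]]);r=np.hypot(*a)+1e-9;th=r/f["fx"]
    d=M@T[:3,:3]@np.array([*(a/r*np.sin(th)),np.cos(th)]);o=M@T[:3,3]+np.array(s["eef_pos"])
    return o+d*(z-o[2])/d[2]
E
python3 - <<'E'
from h import *
s=arm.get_state();f=eyes.grab_frame("wrist");cv2.imwrite("pics/w2.png",f["img"])
s1=dict(s);s1["eef_pos"]=[.437,.19,.0437]
for dz in (0,.004,.008):
    s1["eef_pos"]=[.437,.19,.0437+dz]
    a=wr(f,s1,222,62,.055);b=wr(f,s1,450,65,.055);c=wr(f,s1,335,152,.048);e=wr(f,s1,260,220,.048);g=wr(f,s1,410,220,.048)
    print(dz,np.round(a,4),np.round(b,4),np.linalg.norm(a-b),np.round(c,4),np.linalg.norm(e-g), wr(f,s1,322,297,.048))
g=eyes.grab_frame("scene");t=eyes.grab_frame("top")
o=np.hstack([cv2.resize(f["img"][200:420,220:440],(390,390)),cv2.resize(g["img"][130:260,200:330],(390,390),interpolation=2)])
cv2.imwrite("pics/c2.png",o)
E
```

```text
0 [0.4128 0.3009 0.055 ] [0.5057 0.2868 0.055 ] 0.0939430208501582 [0.4528 0.2553 0.048 ] 0.06630981451986585 [0.4374989  0.19071525 0.048     ]
0.004 [0.4119 0.3019 0.055 ] [0.5072 0.2875 0.055 ] 0.09642890595723853 [0.4529 0.2551 0.048 ] 0.06798682146931541 [0.4372333  0.18892148 0.048     ]
0.008 [0.4109 0.3029 0.055 ] [0.5087 0.2881 0.055 ] 0.09891479106431875 [0.453  0.2549 0.048 ] 0.06966382841876498 [0.43696771 0.18712772 0.048     ]
```

View pics/c2.png

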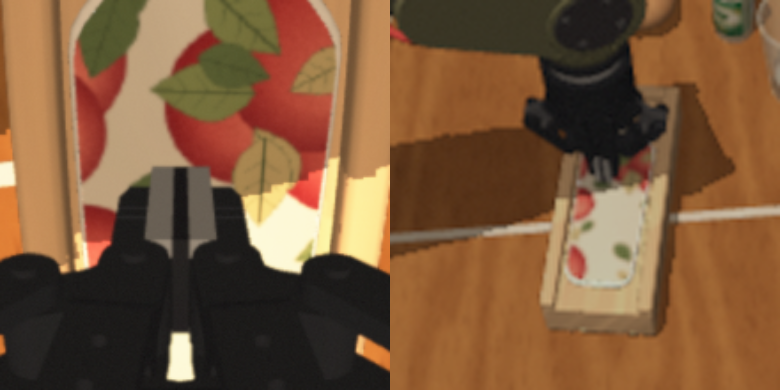

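The crops show the fingers hovering over or just above the rest, which hasn't moved. The tips seem to end short of the nominal TCP, so I go on lowering until I feel contact.

```bash
python3 -m inch '[{"hand":0,"delta_pos":[0,0,0.0007],"delta_rot":[0,0,0]},{"hand":0,"delta_pos":[0,0,0],"delta_rot":[0,0,0]}]'
python3 -m inch '[{"hand":0,"delta_pos":[0,0,0.0007],"delta_rot":[0,0,0]},{"hand":0,"delta_pos":[0,0,0],"delta_rot":[0,0,0]}]'
```

```text
time: 9.6
eef_pos: [0.437, 0.1901, 0.0395]
eef_rot: [3.133, -0.236, -0.0]
wrist_force: [0.1, -0.4, 0.2]
grip_width: 0.0001
time: 9.8
eef_pos: [0.437, 0.19, 0.0388]
eef_rot: [3.133, -0.236, -0.0]
wrist_force: [0.1, 0.4, 0.5]
grip_width: -0.0
```

```bash
python3 -m inch '[{"hand":0,"delta_pos":[0,0,0.0007],"delta_rot":[0,0,0]},{"hand":0,"delta_pos":[0,0,0],"delta_rot":[0,0,0]}]'
python3 -m inch '[{"hand":0,"delta_pos":[0,0,0.0007],"delta_rot":[0,0,0]},{"hand":0,"delta_pos":[0,0,0],"delta_rot":[0,0,0]}]'
```

```text
time: 10.0
eef_pos: [0.437, 0.1901, 0.0381]
eef_rot: [3.133, -0.236, -0.0]
wrist_force: [0.1, 0.1, 0.5]
grip_width: 0.0001
time: 10.2
eef_pos: [0.437, 0.19, 0.0374]
eef_rot: [3.133, -0.236, -0.0]
wrist_force: [0.9, -1.3, 0.1]
grip_width: -0.0001
```

```bash
python3 -m inch '[{"hand":0,"delta_pos":[0,0,0.0007],"delta_rot":[0,0,0]},{"hand":0,"delta_pos":[0,0,0],"delta_rot":[0,0,0]}]'
```

```text
time: 10.4
eef_pos: [0.437, 0.1901, 0.0367]
eef_rot: [3.133, -0.236, -0.0]
wrist_force: [0.4, -0.2, -0.1]
grip_width: -0.0002
```

```bash
python3 - <<'E'
from h import *
f=eyes.grab_frame("scene")
for z in (.0367,.0402,.048,.055,.065): print(z,np.round(proj(f,[.437,.19,z]),1))
s=arm.get_state();print(np.round(s["joint_torque"],3),s["wrist_force"])
g=eyes.grab_frame("wrist")
o=np.hstack([cv2.resize(g["img"][200:330,250:380],(390,390),interpolation=2),cv2.resize(f["img"][170:210,250:290],(390,390),interpolation=2)])
cv2.imwrite("pics/c3.png",o)
E
```

```text
0.0367 [271.9 192.9]
0.0402 [271.8 192.2]
0.048 [271.5 190.6]
0.055 [271.3 189.1]
0.065 [270.9 187. ]
[-1.0000e-03 -2.7682e+01 -3.1582e+01  0.0000e+00 -1.0000e-03  0.0000e+00] [0.28606133 0.01645742 0.09094859]
```

View pics/c3.png

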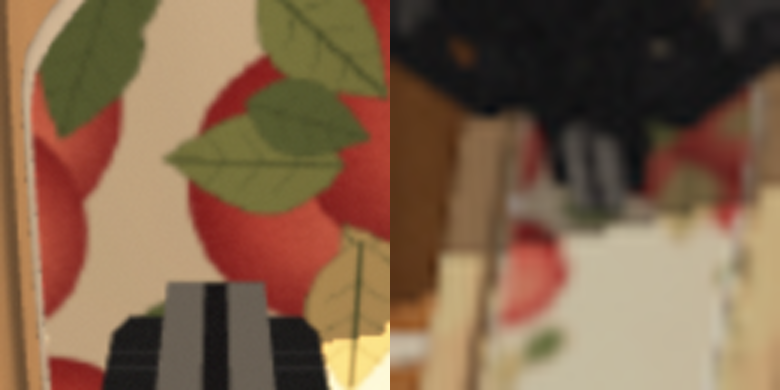

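In both crops the grey tips end at about row 191 in the scene view, which is z ≈ 45 to 50 mm. So contact must be close. I'll keep lowering.

```bash
python3 -m inch '[{"hand":0,"delta_pos":[0,0,0.0007],"delta_rot":[0,0,0]},{"hand":0,"delta_pos":[0,0,0],"delta_rot":[0,0,0]}]'
python3 -m inch '[{"hand":0,"delta_pos":[0,0,0.0007],"delta_rot":[0,0,0]},{"hand":0,"delta_pos":[0,0,0],"delta_rot":[0,0,0]}]'
```

```text
time: 10.7
eef_pos: [0.437, 0.19, 0.036]
eef_rot: [3.133, -0.236, -0.0]
wrist_force: [-0.2, -0.7, -0.0]
grip_width: -0.0003
time: 10.9
eef_pos: [0.437, 0.1901, 0.0353]
eef_rot: [3.133, -0.236, -0.0]
wrist_force: [0.4, -0.1, 0.4]
grip_width: -0.0001
```

```bash
python3 -m inch '[{"hand":0,"delta_pos":[0,0,0.0007],"delta_rot":[0,0,0]},{"hand":0,"delta_pos":[0,0,0],"delta_rot":[0,0,0]}]'
python3 -m inch '[{"hand":0,"delta_pos":[0,0,0.0007],"delta_rot":[0,0,0]},{"hand":0,"delta_pos":[0,0,0],"delta_rot":[0,0,0]}]'
```

```text
time: 11.1
eef_pos: [0.437, 0.19, 0.0346]
eef_rot: [3.133, -0.236, -0.0]
wrist_force: [0.3, 0.2, -0.4]
grip_width: 0.0002
time: 11.3
eef_pos: [0.437, 0.19, 0.0339]
eef_rot: [3.133, -0.236, -0.0]
wrist_force: [-0.4, 0.5, 0.2]
grip_width: -0.0001
```

```bash
python3 -m inch '[{"hand":0,"delta_pos":[0,0,0.0007],"delta_rot":[0,0,0]},{"hand":0,"delta_pos":[0,0,0],"delta_rot":[0,0,0]}]'
```

```text
time: 11.5
eef_pos: [0.437, 0.19, 0.0332]
eef_rot: [3.133, -0.236, -0.0]
wrist_force: [-0.1, -0.4, 0.8]
grip_width: -0.0005
```

```bash
python3 -m inch '[{"hand":0,"delta_pos":[0,0,0.001],"delta_rot":[0,0,0]},{"hand":0,"delta_pos":[0,0,0],"delta_rot":[0,0,0]}]'
python3 -m inch '[{"hand":0,"delta_pos":[0,0,0.001],"delta_rot":[0,0,0]},{"hand":0,"delta_pos":[0,0,0],"delta_rot":[0,0,0]}]'
```

```text
time: 11.7
eef_pos: [0.437, 0.19, 0.0322]
eef_rot: [3.133, -0.236, -0.0]
wrist_force: [0.2, 0.6, 0.1]
grip_width: -0.0005
time: 11.9
eef_pos: [0.4369, 0.19, 0.0312]
eef_rot: [3.133, -0.236, -0.0]
wrist_force: [-0.4, 0.1, -0.2]
grip_width: 0.0001
```

```bash
python3 -m inch '[{"hand":0,"delta_pos":[0,0,0.001],"delta_rot":[0,0,0]},{"hand":0,"delta_pos":[0,0,0],"delta_rot":[0,0,0]}]'
```

```text
time: 12.1
eef_pos: [0.437, 0.19, 0.0302]
eef_rot: [3.133, -0.236, -0.0]
wrist_force: [0.5, -0.3, -0.1]
grip_width: 0.0003
```

```bash
python3 -m inch '[{"hand":0,"delta_pos":[0,0,0.001],"delta_rot":[0,0,0]},{"hand":0,"delta_pos":[0,0,0],"delta_rot":[0,0,0]}]'
python3 - <<'E'
from h import *
s=arm.get_state();print(s)
a=cv2.imread("pics/w2.png");f=eyes.grab_frame("wrist")["img"];cv2.imwrite("pics/w4.png",f)
cv2.imwrite("pics/c4.png",np.hstack([cv2.resize(x[200:400,250:400],(390,520),interpolation=2) for x in(a,f)]))
E
```

```text
time: 12.3
eef_pos: [0.437, 0.19, 0.0292]
eef_rot: [3.133, -0.236, -0.0]
wrist_force: [-0.2, 0.4, 0.1]
grip_width: 0.0002
{'time': 12.3, 'q': array([ 2.97469206e-01, -7.13816708e-02,  2.17716956e+00,  5.46257128e-06,
        1.03603715e+00,  4.47650074e-01]), 'qd': array([ 0.00124171, -0.0018834 , -0.00011293, -0.00054022, -0.00198424,
       -0.0016532 ]), 'joint_torque': array([-5.56832267e-03, -2.79625744e+01, -3.13452351e+01, -1.13865467e-04,
       -1.50131865e-02, -7.28063924e-06]), 'eef_pos': array([0.43697656, 0.19002555, 0.02919327]), 'eef_rot': array([ 3.13265943e+00, -2.35680267e-01, -3.42667414e-04]), 'wrist_force': array([-0.15163093,  0.38449078,  0.07085118]), 'ft_torque': array([ 0.02942875, -0.03065901, -0.03464584]), 'grip_width': 0.00017252799384968954}
```

View pics/c4.png

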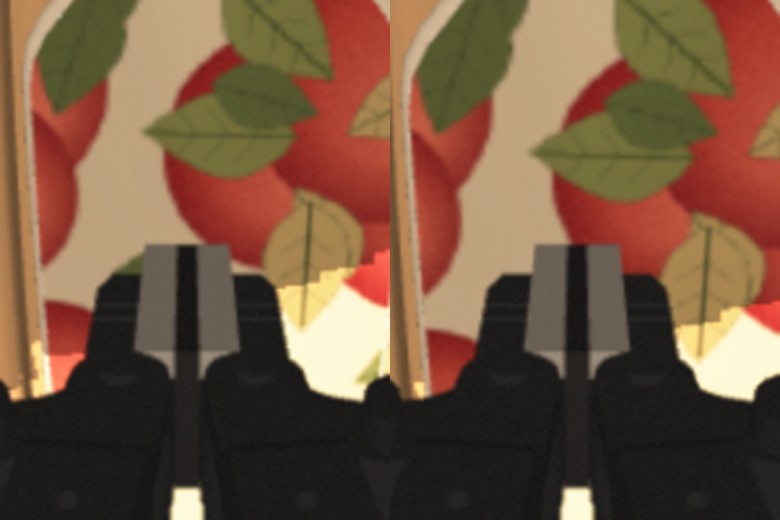

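The rest grows in view as the arm goes down, but there is still no contact. I'll triangulate its true height relative to the TCP from the wrist views at known heights.

```bash
python3 - <<'E'
from h import *
a=cv2.imread("pics/w1.png");b=cv2.imread("pics/w4.png");f=eyes.grab_frame("wrist");s=arm.get_state()
s1=dict(s);s1["eef_pos"]=np.array([.437,.19,.0437])
def run(box,n):
    m=np.zeros(a.shape[:2],np.uint8);x0,y0,x1,y1=box;m[y0:y1,x0:x1]=255
    ga,gb=cv2.cvtColor(a,6),cv2.cvtColor(b,6)
    p=cv2.goodFeaturesToTrack(ga,80,.02,6,mask=m);q,st,_=cv2.calcOpticalFlowPyrLK(ga,gb,p,None,winSize=(21,21))
    best=[]
    for z in np.arange(-.02,.08,.001):
        e=[np.linalg.norm(wr(f,s1,*u[0],z)[:2]-wr(f,s,*v[0],z)[:2]) for u,v,k in zip(p,q,st) if k[0]]
        best.append((np.median(e),z))
    print(n,len(p),min(best))
run((268,160,405,290),"rest");run((40,230,215,330),"table");run((225,60,440,90),"rim")
E
```

```text
rest 67 (np.float64(0.00020349670377685486), np.float64(0.045000000000000054))
table 27 (np.float64(0.0037171619412236863), np.float64(-0.02))
rim 8 (np.float64(0.0002430679377571337), np.float64(0.05400000000000006))
```

The rest's top measures about 46 mm, as expected, so the tips really end about 20 mm short of the nominal TCP. Contact should come around TCP z ≈ 0.025.

```bash
python3 -m inch '[{"hand":0,"delta_pos":[0,0,0.0008],"delta_rot":[0,0,0]},{"hand":0,"delta_pos":[0,0,0],"delta_rot":[0,0,0]}]'
python3 -m inch '[{"hand":0,"delta_pos":[0,0,0.0008],"delta_rot":[0,0,0]},{"hand":0,"delta_pos":[0,0,0],"delta_rot":[0,0,0]}]'
```

```text
time: 12.6
eef_pos: [0.437, 0.1901, 0.0284]
eef_rot: [3.133, -0.236, -0.0]
wrist_force: [0.7, -0.7, 0.5]
grip_width: 0.0
time: 12.8
eef_pos: [0.4372, 0.1901, 0.0278]
eef_rot: [-3.133, 0.236, -0.0]
wrist_force: [-0.1, 0.1, 0.2]
grip_width: 0.0002
```

```bash
python3 -m inch '[{"hand":0,"delta_pos":[0,0,0.0008],"delta_rot":[0,0,0]},{"hand":0,"delta_pos":[0,0,0],"delta_rot":[0,0,0]}]'
python3 -m inch '[{"hand":0,"delta_pos":[0,0,0.0008],"delta_rot":[0,0,0]},{"hand":0,"delta_pos":[0,0,0],"delta_rot":[0,0,0]}]'
```

```text
time: 13.0
eef_pos: [0.4374, 0.1902, 0.0277]
eef_rot: [-3.133, 0.236, -0.0]
wrist_force: [-2.0, -0.6, 5.0]
grip_width: 0.0
time: 13.2
eef_pos: [0.4378, 0.1903, 0.0277]
eef_rot: [-3.133, 0.236, -0.001]
wrist_force: [-3.8, -1.3, 8.5]
grip_width: -0.0002
```

```bash
python3 -m inch '[{"hand":0,"delta_pos":[0,0,0.0008],"delta_rot":[0,0,0]},{"hand":0,"delta_pos":[0,0,0],"delta_rot":[0,0,0]}]'
```

```text
time: 13.4
eef_pos: [0.4382, 0.1904, 0.0277]
eef_rot: [-3.132, 0.235, -0.002]
wrist_force: [-5.5, -2.4, 12.7]
grip_width: -0.0004
```

```bash
python3 -m inch '[{"hand":0,"delta_pos":[0,0,0.0008],"delta_rot":[0,0,0]},{"hand":0,"delta_pos":[0,0,0],"delta_rot":[0,0,0]}]'
```

```text
time: 13.6
eef_pos: [0.4386, 0.1905, 0.0277]
eef_rot: [-3.132, 0.236, -0.003]
wrist_force: [-5.6, -1.6, 16.5]
grip_width: -0.0003
```

Contact is at TCP z = 0.0278, so the shut tip is 20 mm short of the TCP. I'll ease to about 8 N and draw it outward along tool +y.

```bash
python3 -m inch '[{"hand":0,"delta_pos":[0,0,-0.0016],"delta_rot":[0,0,0]},{"hand":0,"delta_pos":[0,0.002,0],"delta_rot":[0,0,0]},{"hand":0,"delta_pos":[0,0.004,0],"delta_rot":[0,0,0]},{"hand":0,"delta_pos":[0,0.004,0],"delta_rot":[0,0,0]}]'
python3 -m inch '[{"hand":0,"delta_pos":[0,0.006,0],"delta_rot":[0,0,0]},{"hand":0,"delta_pos":[0,0.006,0],"delta_rot":[0,0,0]},{"hand":0,"delta_pos":[0,0.006,0],"delta_rot":[0,0,0]}]'
python3 - <<'E'
from h import *
s=arm.get_state();f=eyes.grab_frame("wrist");a=cv2.imread("pics/w4.png");b=f["img"]
s1=dict(s);s1["eef_pos"]=np.array([.437,.19,.0292]);s1["eef_rot"]=np.array([3.1327,-.2357,-.0003])
ga,gb=cv2.cvtColor(a,6),cv2.cvtColor(b,6);m=np.zeros_like(ga);m[160:285,275:400]=255
p=cv2.goodFeaturesToTrack(ga,60,.02,6,mask=m);q,st,_=cv2.calcOpticalFlowPyrLK(ga,gb,p,None,winSize=(31,31))
d=[(wr(f,s,*v[0],.048)-wr(f,s1,*u[0],.048))[:2] for u,v,k in zip(p,q,st) if k[0]]
print("rest moved",np.median(d,0),"TCP",s["eef_pos"],s["wrist_force"])
E
```

```text
time: 14.0
eef_pos: [0.4373, 0.1811, 0.0277]
eef_rot: [-3.13, 0.236, -0.006]
wrist_force: [0.5, 3.0, 6.6]
grip_width: 0.0002
time: 14.3
eef_pos: [0.4346, 0.1631, 0.0278]
eef_rot: [-3.13, 0.236, -0.006]
wrist_force: [-0.0, 3.4, 6.8]
grip_width: 0.0003
rest moved [-0.00256726 -0.02661951] TCP [0.43464787 0.16311017 0.02775066] [-0.04433059  3.39951817  6.77971121]
```

It slides with the fingers. Next, the remaining ~57 mm.

```bash
python3 -m inch '[{"hand":0,"delta_pos":[0,0.006,0],"delta_rot":[0,0,0]},{"hand":0,"delta_pos":[0,0.006,0],"delta_rot":[0,0,0]},{"hand":0,"delta_pos":[0,0.006,0],"delta_rot":[0,0,0]},{"hand":0,"delta_pos":[0,0.006,0],"delta_rot":[0,0,0]},{"hand":0,"delta_pos":[0,0.006,0],"delta_rot":[0,0,0]}]'
python3 -m inch '[{"hand":0,"delta_pos":[0,0.006,0],"delta_rot":[0,0,0]},{"hand":0,"delta_pos":[0,0.006,0],"delta_rot":[0,0,0]},{"hand":0,"delta_pos":[0,0.006,0],"delta_rot":[0,0,0]},{"hand":0,"delta_pos":[0,0.006,0],"delta_rot":[0,0,0]},{"hand":0,"delta_pos":[0,0.003,0],"delta_rot":[0,0,0]},{"hand":0,"delta_pos":[0,0,0],"delta_rot":[0,0,0]}]'
python3 -m inch '[{"hand":0,"delta_pos":[0,0,-0.004],"delta_rot":[0,0,0]},{"hand":0.0854,"delta_pos":[0,0,-0.04],"delta_rot":[0,0,0]},{"hand":0.0854,"delta_pos":[0,-0.02,-0.04],"delta_rot":[0,0,0]},{"hand":0.0854,"delta_pos":[0,-0.03,-0.04],"delta_rot":[0,0,0]},{"hand":0.0854,"delta_pos":[0,0,0],"delta_rot":[0,0,0]}]'
python3 - <<'E'
from h import *
s=arm.get_state();f=eyes.grab_frame("wrist");g=eyes.grab_frame("scene");t=eyes.grab_frame("top")
cv2.imwrite("pics/w5.png",f["img"]);cv2.imwrite("pics/t5.png",t["img"]);cv2.imwrite("pics/s5.png",g["img"])
o=np.zeros((560,800,3),np.uint8)
o[:,:400]=cv2.resize(g["img"][150:290,225:325],(400,560),interpolation=2)
o[:400,400:]=cv2.resize(t["img"][240:340,215:315],(400,400),interpolation=2)
cv2.imwrite("pics/c5.png",o);print(s["eef_pos"],s["eef_rot"])
E
```

```text
time: 14.85
eef_pos: [0.4301, 0.1333, 0.0277]
eef_rot: [-3.13, 0.236, -0.006]
wrist_force: [0.2, 2.9, 7.2]
grip_width: 0.0
time: 15.45
eef_pos: [0.426, 0.1061, 0.0277]
eef_rot: [-3.132, 0.236, -0.005]
wrist_force: [-0.3, 0.7, 6.8]
grip_width: 0.0002
time: 15.95
eef_pos: [0.4357, 0.1583, 0.1568]
eef_rot: [-3.129, 0.231, -0.017]
wrist_force: [0.9, 0.0, 0.1]
grip_width: 0.0582
[0.43573685 0.15827561 0.15678519] [-3.12873566  0.23120253 -0.01722005]
```

View pics/c5.png

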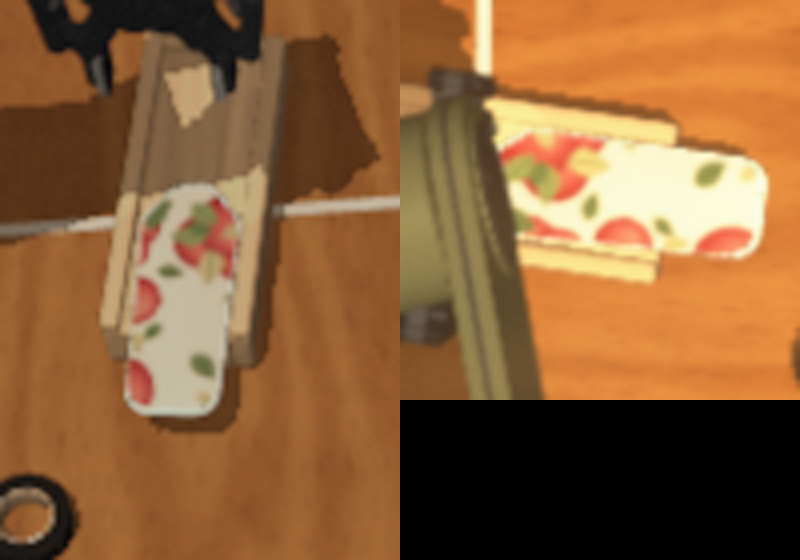

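The rest now sticks out straight, at about (305,293) in the top view, with roughly a third overhanging. Computing the grip pose next.

```bash
python3 - <<'E'
from h import *
f=eyes.grab_frame("top");f2=eyes.grab_frame("scene")
A=lambda x,y,z:w(f,215+(x-400)/4,240+y/4,z)
for n,p in dict(e1=A(678,130,.055),e2=A(658,280,.055),end=A(760,210,.048),side1=A(715,148,.048),side2=A(698,252,.048)).items(): print(n,np.round(p,4))
S=lambda x,y,z:w(f2,225+x/4,150+y/4,z)
for n,p in dict(end=S(172,415,.048),l=S(127,370,.048),r=S(225,375,.048),far=S(193,185,.048)).items(): print("S",n,np.round(p,4))
E
python3 to.py 0.415 0.028 0.08 -8.6
```

```text
e1 [0.4656 0.0522 0.055 ]
e2 [0.3752 0.0646 0.055 ]
end [0.4166 0.0028 0.048 ]
side1 [0.4544 0.0301 0.048 ]
side2 [0.3914 0.0407 0.048 ]
S end [ 0.4219 -0.0022  0.048 ]
S l [0.394  0.0329 0.048 ]
S r [0.4567 0.0238 0.048 ]
S far [0.441  0.1713 0.048 ]
shift(tool) [0.0041 0.1275 0.0681] len 0.145 yaw -8.63 rot(tool deg) [ 0.09  0.21 -0.03] pos [0.4304 0.1547 0.1479] F [ 0.38  0.15 -0.02] grip 0.0849 t 16.2
```

```bash
python3 -m inch '[{"hand":0.0854,"delta_pos":[0.0036,0.0403,0],"delta_rot":[0,0,0]},{"hand":0.0854,"delta_pos":[0.0036,0.0403,0],"delta_rot":[0,0,0]},{"hand":0.0854,"delta_pos":[0.0035,0.0403,0],"delta_rot":[0,0,0]},{"hand":0.0854,"delta_pos":[0,0,0.03],"delta_rot":[0,0,0]},{"hand":0.0854,"delta_pos":[0,0,0.03],"delta_rot":[0,0,0]},{"hand":0.0854,"delta_pos":[0,0,0],"delta_rot":[0,0,0]}]'
python3 to.py 0.4225 0.0335 0.012 -8.6
python3 - <<'E'
from h import *
s=arm.get_state();f=eyes.grab_frame("wrist");cv2.imwrite("pics/w6.png",f["img"])
E
```

```text
time: 16.8
eef_pos: [0.4193, 0.0336, 0.0842]
eef_rot: [3.132, -0.239, -0.019]
wrist_force: [-0.6, -0.2, -0.9]
grip_width: 0.0856
shift(tool) [ 0.0041 -0.0005  0.0721] len 0.072 yaw -8.72 rot(tool deg) [ 0.08  0.69 -0.12] pos [0.4193 0.0336 0.0842] F [-0.61 -0.2  -0.87] grip 0.0856 t 16.8
```

View pics/w6.png

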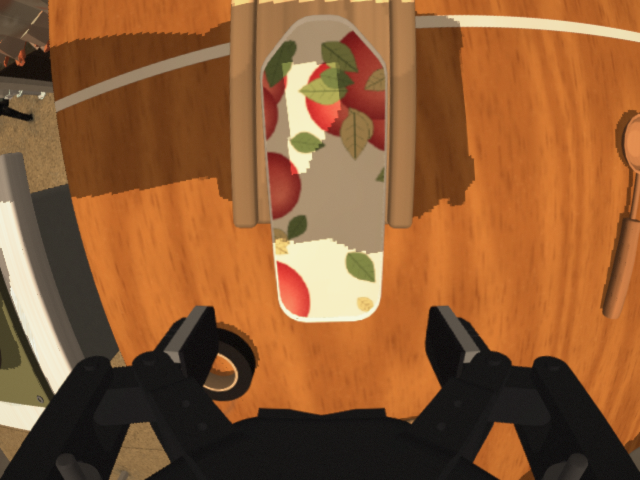

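The wrist view shows the rest's end at (330,320), its sides at (273,262) and (385,262), and the board's open edge at row 225. The open jaws are wide on both sides.

```bash
python3 - <<'E'
from h import *
s=arm.get_state();f=eyes.grab_frame("wrist")
for n,u,v,z in(("end",330,320,.048),("sL",274,270,.048),("sR",384,270,.048),("bL",233,224,.055),("bR",413,227,.055)): print(n,np.round(wr(f,s,u,v,z),4))
print(s["eef_pos"])
E
python3 to.py 0.4225 0.0335 0.012 -8.6
```

```text
end [ 0.4211 -0.0008  0.048 ]
sL [0.3935 0.0362 0.048 ]
sR [0.4568 0.0267 0.048 ]
bL [0.3773 0.0681 0.055 ]
bR [0.4745 0.0518 0.055 ]
[0.4212273  0.03385208 0.08677449]
shift(tool) [-0.0002  0.0006  0.0769] len 0.077 yaw -8.64 rot(tool deg) [ 0.02  0.2  -0.04] pos [0.423  0.034  0.0889] F [ 0.35  0.03 -0.23] grip 0.0853 t 16.9
```

```bash
python3 -m inch '[{"hand":0.0854,"delta_pos":[0.002,0.002,0.02],"delta_rot":[0,0,0]},{"hand":0.0854,"delta_pos":[0,0,0.025],"delta_rot":[0,0,0]},{"hand":0.0854,"delta_pos":[0,0,0.02],"delta_rot":[0,0,0]},{"hand":0.0854,"delta_pos":[0,0,0.011],"delta_rot":[0,0,0]},{"hand":0.0854,"delta_pos":[0,0,0],"delta_rot":[0,0,0]}]'
python3 to.py 0.425 0.0325 0.012 -8.6
```

```text
time: 17.4
eef_pos: [0.4255, 0.0322, 0.0137]
eef_rot: [3.133, -0.235, -0.003]
wrist_force: [0.1, -0.3, -0.3]
grip_width: 0.0856
shift(tool) [-0.0006 -0.0002  0.0017] len 0.002 yaw -8.58 rot(tool deg) [0.01 0.1  0.02] pos [0.4255 0.0322 0.0137] F [ 0.11 -0.3  -0.34] grip 0.0856 t 17.4
```

```bash
python3 -m inch '[{"hand":0.068,"delta_pos":[0,0,0],"delta_rot":[0,0,0]},{"hand":0.068,"delta_pos":[0,0,0],"delta_rot":[0,0,0]}]'
python3 -m inch '[{"hand":0.055,"delta_pos":[0,0,0],"delta_rot":[0,0,0]},{"hand":0.055,"delta_pos":[0,0,0],"delta_rot":[0,0,0]},{"hand":0.055,"delta_pos":[0,0,0],"delta_rot":[0,0,0]},{"hand":0.055,"delta_pos":[0,0,0],"delta_rot":[0,0,0]}]'
```

```text
time: 17.6
eef_pos: [0.4262, 0.032, 0.0152]
eef_rot: [3.133, -0.235, -0.0]
wrist_force: [-2.4, -0.4, 0.7]
grip_width: 0.0678
time: 18.0
eef_pos: [0.4249, 0.032, 0.0153]
eef_rot: [3.132, -0.235, -0.005]
wrist_force: [-9.4, -0.1, 8.6]
grip_width: 0.0616
```

Width 61.6 mm (less than 64) with an upward force means the tips closed onto the rest's top, so the grip is too high. I'll reopen, go 8 mm lower and close again.

```bash
python3 -m inch '[{"hand":0.0854,"delta_pos":[0,0,-0.002],"delta_rot":[0,0,0]},{"hand":0.0854,"delta_pos":[0,0,0],"delta_rot":[0,0,0]},{"hand":0.0854,"delta_pos":[0,0,0],"delta_rot":[0,0,0]},{"hand":0.0854,"delta_pos":[0,0,0],"delta_rot":[0,0,0]}]'
python3 -m inch '[{"hand":0.0854,"delta_pos":[0,0,0.005],"delta_rot":[0,0,0]},{"hand":0.0854,"delta_pos":[0,0,0.005],"delta_rot":[0,0,0]},{"hand":0.0854,"delta_pos":[0,0,0],"delta_rot":[0,0,0]}]'
python3 -m inch '[{"hand":0.07,"delta_pos":[0,0,0],"delta_rot":[0,0,0]},{"hand":0.07,"delta_pos":[0,0,0],"delta_rot":[0,0,0]}]'
python3 - <<'E'
from h import *
f=eyes.grab_frame("wrist");g=eyes.grab_frame("scene")
o=np.hstack([f["img"][150:450,120:520],cv2.resize(g["img"][160:280,220:340],(300,300),interpolation=2)])
cv2.imwrite("pics/c7.png",o)
s=arm.get_state();print(s["eef_pos"],s["wrist_force"],s["grip_width"])
for n,u,v,z in(("end",330,320,.048),): print(n,np.round(wr(f,s,u,v,z),4))
E
```

```text
time: 18.4
eef_pos: [0.4265, 0.032, 0.0165]
eef_rot: [-3.133, 0.236, -0.002]
wrist_force: [0.1, 0.8, -0.3]
grip_width: 0.0856
time: 18.7
eef_pos: [0.425, 0.0321, 0.0049]
eef_rot: [3.133, -0.236, -0.004]
wrist_force: [-1.1, -0.4, 0.2]
grip_width: 0.0855
time: 18.9
eef_pos: [0.426, 0.032, 0.0061]
eef_rot: [3.133, -0.236, -0.0]
wrist_force: [0.4, -0.4, -0.8]
grip_width: 0.0699
[0.4261728  0.03204039 0.00625984] [0.36606383 0.39280612 0.4465261 ] 0.07007227786510109
end [0.4306 0.0399 0.048 ]
```

View pics/c7.png

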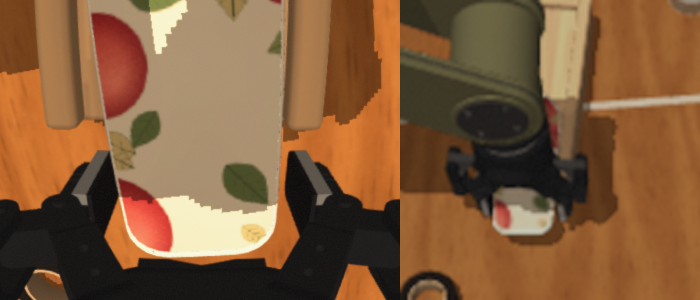

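The pads now straddle the rest's sides, its end is at row 405, and the pads are clear of the board. Closing.

```bash
python3 -m inch '[{"hand":0.055,"delta_pos":[0,0,0],"delta_rot":[0,0,0]},{"hand":0.055,"delta_pos":[0,0,0],"delta_rot":[0,0,0]},{"hand":0.055,"delta_pos":[0,0,0],"delta_rot":[0,0,0]},{"hand":0.055,"delta_pos":[0,0,0],"delta_rot":[0,0,0]}]'
```

```text
time: 19.4
eef_pos: [0.4249, 0.032, 0.0065]
eef_rot: [3.132, -0.235, -0.005]
wrist_force: [-6.9, -1.0, 7.6]
grip_width: 0.0619
```

Same width and force at both heights, so 62 mm is the true grip (the closing fingers swing forward and drag the rest down). I'll regrip about 5 mm higher so the tips stick out little beneath the rest, then lift slightly to test.

```bash
python3 -m inch '[{"hand":0.072,"delta_pos":[0,0,0],"delta_rot":[0,0,0]},{"hand":0.072,"delta_pos":[0,0,0],"delta_rot":[0,0,0]},{"hand":0.072,"delta_pos":[0,0,-0.0055],"delta_rot":[0,0,0]},{"hand":0.072,"delta_pos":[0,0,0],"delta_rot":[0,0,0]}]'
python3 -m inch '[{"hand":0.05,"delta_pos":[0,0,0],"delta_rot":[0,0,0]},{"hand":0.05,"delta_pos":[0,0,0],"delta_rot":[0,0,0]},{"hand":0.05,"delta_pos":[0,0,0],"delta_rot":[0,0,0]},{"hand":0.05,"delta_pos":[0,0,0],"delta_rot":[0,0,0]}]'
python3 -m inch '[{"hand":0.05,"delta_pos":[0,0,-0.002],"delta_rot":[0,0,0]},{"hand":0.05,"delta_pos":[0,0,-0.003],"delta_rot":[0,0,0]},{"hand":0.05,"delta_pos":[0,0,-0.003],"delta_rot":[0,0,0]},{"hand":0.05,"delta_pos":[0,0,0],"delta_rot":[0,0,0]}]'
python3 - <<'E'
from h import *
s=arm.get_state();print(np.round(s["ft_torque"],3),s["wrist_force"])
f=eyes.grab_frame("wrist");cv2.imwrite("pics/w8.png",f["img"])
# track rest texture vs the pre-lift frame to see that it follows the hand
E
```

```text
time: 19.8
eef_pos: [0.4269, 0.032, 0.0125]
eef_rot: [-3.133, 0.236, -0.003]
wrist_force: [0.8, -0.7, 0.1]
grip_width: 0.0721
time: 20.2
eef_pos: [0.4249, 0.0319, 0.0121]
eef_rot: [3.132, -0.235, -0.006]
wrist_force: [-7.7, -2.1, 9.3]
grip_width: 0.0614
time: 20.6
eef_pos: [0.4248, 0.0321, 0.0192]
eef_rot: [3.133, -0.235, -0.004]
wrist_force: [-5.6, -0.9, -0.9]
grip_width: 0.0617
[0.043 0.822 0.134] [-5.63616393 -0.85135802 -0.93462169]
```

```bash
python3 -m inch '[{"hand":0.05,"delta_pos":[0,0,-0.008],"delta_rot":[0,0,0]},{"hand":0.05,"delta_pos":[0,0,-0.012],"delta_rot":[0,0,0]},{"hand":0.05,"delta_pos":[0,0,-0.02],"delta_rot":[0,0,0]},{"hand":0.05,"delta_pos":[0,0,-0.02],"delta_rot":[0,0,0]},{"hand":0.05,"delta_pos":[0,0,0],"delta_rot":[0,0,0]}]'
python3 - <<'E'
from h import *
s=arm.get_state();print(np.round(s["ft_torque"],3),s["wrist_force"])
f=eyes.grab_frame("wrist");a=cv2.imread("pics/w8.png");b=f["img"];cv2.imwrite("pics/w9.png",b)
ga,gb=cv2.cvtColor(a,6),cv2.cvtColor(b,6);m=np.zeros_like(ga);m[180:390,230:390]=255
p=cv2.goodFeaturesToTrack(ga,60,.02,6,mask=m);q,st,_=cv2.calcOpticalFlowPyrLK(ga,gb,p,None,winSize=(31,31))
p,q=p[st[:,0]==1][:,0],q[st[:,0]==1][:,0];d=q-p
for lo in(180,250,320): k=(p[:,1]>=lo)&(p[:,1]<lo+70);print(lo,k.sum(),np.median(d[k],0))
E
python3 to.py 0.470 -0.309 0.08 0
```

```text
time: 21.15
eef_pos: [0.4301, 0.0319, 0.0845]
eef_rot: [-3.132, 0.236, -0.016]
wrist_force: [0.2, -0.8, -0.8]
grip_width: 0.0617
[-0.038 -0.016  0.035] [ 0.16353237 -0.83365389 -0.78460786]
180 9 [-2.588379  -6.4834137]
250 16 [ 0.09697723 -0.12280273]
320 35 [0.1611023  0.08538818]
shift(tool) [0.092  0.3309 0.0029] len 0.343 yaw -8.61 rot(tool deg) [-0.01 -0.4  -8.61] pos [0.4286 0.0319 0.0825] F [ 0.34  0.47 -1.15] grip 0.0617 t 21.2
```

Held rigidly: the texture is fixed relative to the hand. Carrying it to the mat.

```bash
python3 -m inch '[{"hand":0.05,"delta_pos":[0.0058,0.0207,0],"delta_rot":[0,0,0]},{"hand":0.05,"delta_pos":[0.0115,0.0414,0],"delta_rot":[0,0,0]},{"hand":0.05,"delta_pos":[0.0115,0.0414,0],"delta_rot":[0,0,0]},{"hand":0.05,"delta_pos":[0.0115,0.0414,0],"delta_rot":[0,0,0]},{"hand":0.05,"delta_pos":[0.0115,0.0414,0],"delta_rot":[0,0,0]},{"hand":0.05,"delta_pos":[0.0115,0.0414,0],"delta_rot":[0,0,0]},{"hand":0.05,"delta_pos":[0.0115,0.0414,0],"delta_rot":[0,0,0]},{"hand":0.05,"delta_pos":[0.0115,0.0414,0],"delta_rot":[0,0,0]},{"hand":0.05,"delta_pos":[0.0057,0.0206,0],"delta_rot":[0,0,0]},{"hand":0.05,"delta_pos":[0,0,0],"delta_rot":[0,0,-4.3]},{"hand":0.05,"delta_pos":[0,0,0],"delta_rot":[0,0,-4.3]},{"hand":0.05,"delta_pos":[0,0,0],"delta_rot":[0,0,0]}]'
python3 -m inch '[{"hand":0.05,"delta_pos":[0,0,0],"delta_rot":[0,0,0]},{"hand":0.05,"delta_pos":[0,0,0],"delta_rot":[0,0,0]}]'
python3 to.py 0.470 -0.309 -0.012 0
python3 - <<'E'
from h import *
s=arm.get_state();f=eyes.grab_frame("wrist");t=eyes.grab_frame("top");cv2.imwrite("pics/w10.png",f["img"]);cv2.imwrite("pics/t10.png",t["img"])
o=np.zeros((480,800,3),np.uint8);o[:,:480]=f["img"][:,80:560];o[:320,480:]=cv2.resize(t["img"][220:310,345:435],(320,320),interpolation=2)
cv2.imwrite("pics/c10.png",o);print(s["eef_pos"])
E
```

```text
time: 22.4
eef_pos: [0.467, -0.3092, 0.0785]
eef_rot: [-3.141, 0.001, 0.001]
wrist_force: [0.9, 0.6, -0.3]
grip_width: 0.0614
time: 22.6
eef_pos: [0.4674, -0.3088, 0.0793]
eef_rot: [-3.141, 0.001, 0.0]
wrist_force: [-0.1, -0.5, -0.9]
grip_width: 0.0613
shift(tool) [0.0026 0.0002 0.0913] len 0.091 yaw -0.05 rot(tool deg) [-0.01  0.01 -0.05] pos [ 0.4674 -0.3088  0.0793] F [-0.11 -0.47 -0.85] grip 0.0613 t 22.6
[ 0.46737136 -0.30879832  0.07926515]
```

View pics/c10.png

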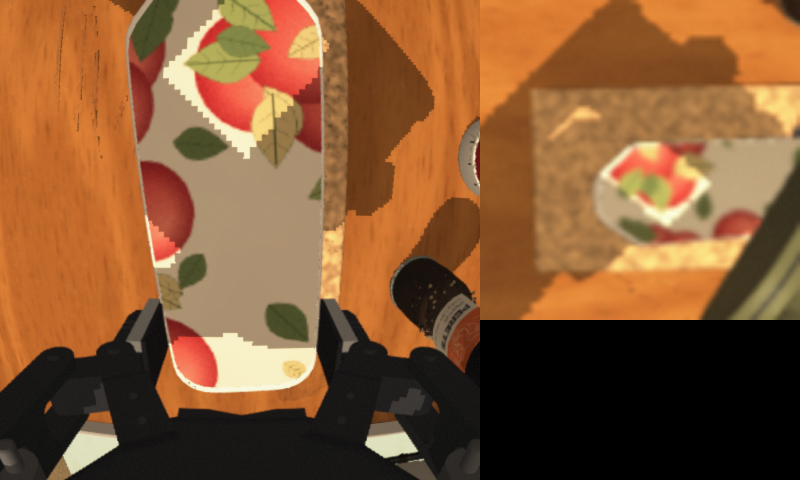

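```bash
python3 - <<'E'
from h import *
s=arm.get_state();f=eyes.grab_frame("wrist");t=eyes.grab_frame("top")
zt=s["eef_pos"][2]+.036
for n,u,v in(("end",243,391),("L1",168,340),("R1",317,340),("L2",147,220),("R2",322,220),("L3",133,110),("R3",322,110),("L4",129,45),("R4",322,45)): print(n,np.round(wr(f,s,u+80,v,zt),4))
A=lambda x,y,z:np.round(w(t,345+(x-480)/3.556,220+y/3.556,z),4)
print("top far",A(595,190,zt),"t1",A(660,143,zt),"t2",A(790,138,zt),"b1",A(650,243,zt),"b2",A(720,238,zt),"mat",A(532,88,.006),A(537,272,.006))
E
```

```text
end [ 0.4683 -0.3384  0.1155]
L1 [ 0.4384 -0.313   0.1155]
R1 [ 0.4978 -0.313   0.1155]
L2 [ 0.434  -0.2643  0.1155]
R2 [ 0.4961 -0.2643  0.1155]
L3 [ 0.4304 -0.2253  0.1155]
R3 [ 0.4949 -0.2259  0.1155]
L4 [ 0.4288 -0.2016  0.1155]
R4 [ 0.495  -0.2027  0.1155]
top far [ 0.4623 -0.1665  0.1155] t1 [ 0.4925 -0.2092  0.1155] t2 [ 0.4951 -0.2937  0.1155] b1 [ 0.4279 -0.2015  0.1155] b2 [ 0.4308 -0.2469  0.1155] mat [ 0.5342 -0.1354  0.006 ] [ 0.4037 -0.1372  0.006 ]
```

```bash
python3 - <<'E'
from h import *
f=eyes.grab_frame("wrist");s=dict(arm.get_state())
# w6 flat reference
s["eef_pos"]=np.array([.4212,.0339,.0868]);s["eef_rot"]=np.array([3.132,-.2365,-.012])
for l,r,v in((276,384,290),(274,384,262),(270,386,200),(264,387,110)): 
    a,b=wr(f,s,l,v,.048),wr(f,s,r,v,.048);print(v,np.round(a,4),np.round(b,4),round(float(np.linalg.norm(a-b)),4))
# edge pixels now: best-fit pitch: find z at each row giving 64 mm width
s=arm.get_state()
for l,r,v in((168,317,340),(147,322,220),(133,322,110),(129,322,45)):
    zz=np.arange(.09,.15,.0005);W=[np.linalg.norm(wr(f,s,l+80,v,z)-wr(f,s,r+80,v,z)) for z in zz]
    k=np.argmin(abs(np.array(W)-.064));print(v,round(zz[k],4),np.round(wr(f,s,(l+r)/2+80,v,zz[k]),4))
E
```

```text
290 [0.3923 0.0236 0.048 ] [0.4556 0.0141 0.048 ] 0.064
262 [0.3945 0.041  0.048 ] [0.4572 0.0316 0.048 ] 0.0635
200 [0.3989 0.0768 0.048 ] [0.4622 0.0674 0.048 ] 0.064
110 [0.4039 0.1262 0.048 ] [0.4691 0.1165 0.048 ] 0.0659
340 0.106 [ 0.4681 -0.3184  0.106 ]
220 0.112 [ 0.4652 -0.2654  0.112 ]
110 0.1165 [ 0.463  -0.2267  0.1165]
45 0.12 [ 0.4625 -0.205   0.12  ]
```

The held rest is about 5–6° nose-down, with its far end up, and yawed about 3°. I'll lower partway, correct both with the wrist and then measure again.

```bash
python3 -m inch '[{"hand":0.05,"delta_pos":[0.0015,0.001,0.02],"delta_rot":[0,0,0]},{"hand":0.05,"delta_pos":[0,0,0.02],"delta_rot":[0,0,0]},{"hand":0.05,"delta_pos":[0,0,0.015],"delta_rot":[0,0,0]},{"hand":0.05,"delta_pos":[0,0,0],"delta_rot":[0,0,3.2]},{"hand":0.05,"delta_pos":[0,0,0],"delta_rot":[-3,0,0]},{"hand":0.05,"delta_pos":[0,0,0],"delta_rot":[-2.5,0,0]},{"hand":0.05,"delta_pos":[0,0,0],"delta_rot":[0,0,0]},{"hand":0.05,"delta_pos":[0,0,0],"delta_rot":[0,0,0]}]'
cat > meas.py <<'E'
from h import *
t=eyes.grab_frame("top");g=eyes.grab_frame("scene");f=eyes.grab_frame("wrist");s=arm.get_state()
np.savez("m.npz",t=t["img"],g=g["img"],f=f["img"]);print(np.round(s["eef_pos"],4),np.round(s["wrist_force"],1))
# straight edges: track rest points from w10 into present wrist frame (rest fixed in hand?)
a=cv2.cvtColor(cv2.imread("pics/w10.png"),6);b=cv2.cvtColor(f["img"],6);m=np.zeros_like(a);m[20:385,215:400]=255
p=cv2.goodFeaturesToTrack(a,80,.02,6,mask=m);q,st,_=cv2.calcOpticalFlowPyrLK(a,b,p,None,winSize=(31,31))
d=(q-p)[st[:,0]==1][:,0];print("rest shift in hand px",np.median(d,0),np.percentile(abs(d),80,axis=0))
E
python3 meas.py; python3 to.py 0.470 -0.309 -0.015 -3.2
```

```text
time: 23.65
eef_pos: [0.469, -0.3099, 0.0246]
eef_rot: [3.045, -0.084, -0.004]
wrist_force: [-0.1, 0.3, 0.4]
grip_width: 0.0618
[ 0.4691 -0.3105  0.0248] [-0.7  0.6 -0.5]
rest shift in hand px [-1.4552307  -0.30078125] [25.588232 43.005753]
shift(tool) [ 0.0008 -0.0054  0.0395] len 0.04 yaw -3.23 rot(tool deg) [ 5.49 -0.02 -0.03] pos [ 0.4691 -0.3105  0.0248] F [-0.67  0.65 -0.55] grip 0.0617 t 23.8
```

```bash
python3 -m inch '[{"hand":0.05,"delta_pos":[0,-0.0014,0.015],"delta_rot":[0,0,0]},{"hand":0.05,"delta_pos":[0,-0.001,0.01],"delta_rot":[0,0,0]},{"hand":0.05,"delta_pos":[0,-0.0005,0.005],"delta_rot":[0,0,0]},{"hand":0.05,"delta_pos":[0,0,0],"delta_rot":[0,0,0]}]'
python3 -m inch '[{"hand":0.05,"delta_pos":[0,-0.0003,0.003],"delta_rot":[0,0,0]},{"hand":0.05,"delta_pos":[0,0,0],"delta_rot":[0,0,0]}]'
python3 -m inch '[{"hand":0.05,"delta_pos":[0,-0.0003,0.003],"delta_rot":[0,0,0]},{"hand":0.05,"delta_pos":[0,0,0],"delta_rot":[0,0,0]}]'
```

```text
time: 24.2
eef_pos: [0.4677, -0.3093, -0.0075]
eef_rot: [3.046, -0.085, -0.008]
wrist_force: [0.1, 0.5, -0.1]
grip_width: 0.0616
time: 24.4
eef_pos: [0.4689, -0.3101, -0.0087]
eef_rot: [3.045, -0.085, -0.004]
wrist_force: [-0.1, -0.6, -0.1]
grip_width: 0.0615
time: 24.6
eef_pos: [0.4689, -0.31, -0.0116]
eef_rot: [3.045, -0.085, -0.004]
wrist_force: [-0.5, 0.3, -0.9]
grip_width: 0.0613
```

```bash
python3 -m inch '[{"hand":0.05,"delta_pos":[0,-0.0002,0.002],"delta_rot":[0,0,0]},{"hand":0.05,"delta_pos":[0,0,0],"delta_rot":[0,0,0]}]'
python3 -m inch '[{"hand":0.05,"delta_pos":[0,-0.0001,0.0015],"delta_rot":[0,0,0]},{"hand":0.05,"delta_pos":[0,0,0],"delta_rot":[0,0,0]}]'
```

```text
time: 24.8
eef_pos: [0.4688, -0.31, -0.0137]
eef_rot: [3.045, -0.085, -0.004]
wrist_force: [0.0, 0.3, 0.2]
grip_width: 0.0614
time: 25.0
eef_pos: [0.4688, -0.31, -0.0152]
eef_rot: [3.045, -0.085, -0.004]
wrist_force: [-0.2, -0.3, -0.6]
grip_width: 0.0616
```

```bash
python3 -m inch '[{"hand":0.05,"delta_pos":[0,-0.0002,0.0015],"delta_rot":[0,0,0]},{"hand":0.05,"delta_pos":[0,0,0],"delta_rot":[0,0,0]}]'
python3 -m inch '[{"hand":0.05,"delta_pos":[0,-0.0001,0.0015],"delta_rot":[0,0,0]},{"hand":0.05,"delta_pos":[0,0,0],"delta_rot":[0,0,0]}]'
```

```text
time: 25.2
eef_pos: [0.4689, -0.31, -0.0167]
eef_rot: [3.045, -0.085, -0.004]
wrist_force: [0.4, 0.6, -1.2]
grip_width: 0.0617
time: 25.4
eef_pos: [0.4689, -0.3101, -0.0182]
eef_rot: [3.045, -0.085, -0.004]
wrist_force: [-0.4, 0.1, -0.5]
grip_width: 0.0616
```

```bash
python3 -m inch '[{"hand":0.05,"delta_pos":[0,-0.0002,0.0015],"delta_rot":[0,0,0]},{"hand":0.05,"delta_pos":[0,0,0],"delta_rot":[0,0,0]}]'
python3 -m inch '[{"hand":0.05,"delta_pos":[0,-0.0001,0.0015],"delta_rot":[0,0,0]},{"hand":0.05,"delta_pos":[0,0,0],"delta_rot":[0,0,0]}]'
```

```text
time: 25.6
eef_pos: [0.4691, -0.3102, -0.0192]
eef_rot: [3.044, -0.085, -0.004]
wrist_force: [-0.8, 0.8, 2.7]
grip_width: 0.0613
time: 25.8
eef_pos: [0.4692, -0.3103, -0.0194]
eef_rot: [3.045, -0.085, -0.005]
wrist_force: [-4.5, 4.1, 12.2]
grip_width: 0.0612
```

```bash
python3 -m inch '[{"hand":0.05,"delta_pos":[0,-0.0001,0.001],"delta_rot":[0,0,0]},{"hand":0.05,"delta_pos":[0,0,0],"delta_rot":[0,0,0]}]'
python3 meas.py
```

```text
time: 26.0
eef_pos: [0.4692, -0.3103, -0.0195]
eef_rot: [3.045, -0.085, -0.006]
wrist_force: [-7.7, 5.9, 18.4]
grip_width: 0.0613
[ 0.4693 -0.3103 -0.0195] [-6.5  6.  18.6]
rest shift in hand px [-1.0004883  -0.27650452] [26.582336 45.73372 ]
```

Contact at z ≈ -19.3 mm. I'll back off to light contact and open.

```bash
python3 -m inch '[{"hand":0.05,"delta_pos":[0,0.0002,-0.0025],"delta_rot":[0,0,0]},{"hand":0.05,"delta_pos":[0,0,0],"delta_rot":[0,0,0]}]'
python3 -m inch '[{"hand":0.066,"delta_pos":[0,0,0],"delta_rot":[0,0,0]},{"hand":0.0854,"delta_pos":[0,0,0],"delta_rot":[0,0,0]},{"hand":0.0854,"delta_pos":[0,0,0],"delta_rot":[0,0,0]},{"hand":0.0854,"delta_pos":[0,0,0],"delta_rot":[0,0,0]},{"hand":0.0854,"delta_pos":[0,0,0],"delta_rot":[0,0,0]}]'
python3 -m inch '[{"hand":0.0854,"delta_pos":[0,0.001,-0.01],"delta_rot":[0,0,0]},{"hand":0.0854,"delta_pos":[0,0.002,-0.03],"delta_rot":[0,0,0]},{"hand":0.0854,"delta_pos":[0,0.004,-0.04],"delta_rot":[0,0,0]},{"hand":0.0854,"delta_pos":[0,0.004,-0.04],"delta_rot":[0,0,0]},{"hand":0.0854,"delta_pos":[0,0,-0.04],"delta_rot":[5.5,0,0]}]'
python3 to.py 0.674 -0.019 0.14 -9.5
```

```text
time: 26.35
eef_pos: [0.4693, -0.3103, -0.0191]
eef_rot: [3.044, -0.085, -0.002]
wrist_force: [1.1, -0.2, 1.5]
grip_width: 0.0614
time: 26.85
eef_pos: [0.4688, -0.31, -0.0198]
eef_rot: [3.045, -0.085, -0.005]
wrist_force: [-0.6, -0.3, 0.6]
grip_width: 0.085
time: 27.35
eef_pos: [0.4692, -0.3036, 0.1428]
eef_rot: [-3.138, 0.083, -0.001]
wrist_force: [0.0, -0.7, 0.2]
grip_width: 0.0854
shift(tool) [ 0.1895 -0.295   0.0037] len 0.351 yaw -3.03 rot(tool deg) [-0.15 -0.01  6.47] pos [ 0.4692 -0.3036  0.1428] F [ 0.01 -0.72  0.18] grip 0.0854 t 27.35
```

```bash
python3 -m inch '[{"hand":0.0854,"delta_pos":[0.0238,-0.0365,0],"delta_rot":[0,0,0]},{"hand":0.0854,"delta_pos":[0.0238,-0.0365,0],"delta_rot":[0,0,0]},{"hand":0.0854,"delta_pos":[0.0238,-0.0365,0],"delta_rot":[0,0,0]},{"hand":0.0854,"delta_pos":[0.0238,-0.0365,0],"delta_rot":[0,0,0]},{"hand":0.0854,"delta_pos":[0.0238,-0.0365,0],"delta_rot":[0,0,0]},{"hand":0.0854,"delta_pos":[0.0238,-0.0365,0],"delta_rot":[0,0,0]},{"hand":0.0854,"delta_pos":[0.0238,-0.0365,0],"delta_rot":[0,0,0]},{"hand":0.0854,"delta_pos":[0.0238,-0.0365,0],"delta_rot":[0,0,0]},{"hand":0.0854,"delta_pos":[0,0,0],"delta_rot":[0,0,6.4]},{"hand":0.0854,"delta_pos":[0,0,0],"delta_rot":[0,0,0]},{"hand":0.0854,"delta_pos":[0,0,0],"delta_rot":[0,0,0]}]'
python3 - <<'E'
from h import *
import pickle
s=arm.get_state();f=eyes.grab_frame("wrist");t=eyes.grab_frame("top");g=eyes.grab_frame("scene");print(s["eef_pos"],s["eef_rot"])
pickle.dump((s,f,t,g),open("k.pkl","wb"))
o=np.zeros((600,800,3),np.uint8)
o[:340,:480]=cv2.resize(t["img"][236:304,352:448],(480,340),interpolation=2)
o[340:600,:320]=f["img"][100:360,160:480]
o[:465,480:]=cv2.resize(g["img"][300:415,255:334],(320,465),interpolation=2)
cv2.imwrite("pics/c12.png",o)
E
```

```text
time: 28.45
eef_pos: [0.6755, -0.0249, 0.1411]
eef_rot: [3.131, -0.26, 0.0]
wrist_force: [-0.2, 0.4, -0.5]
grip_width: 0.0853
[ 0.67545485 -0.02492932  0.14111314] [ 3.13067523e+00 -2.59719430e-01  1.76544281e-04]
```

View pics/c12.png

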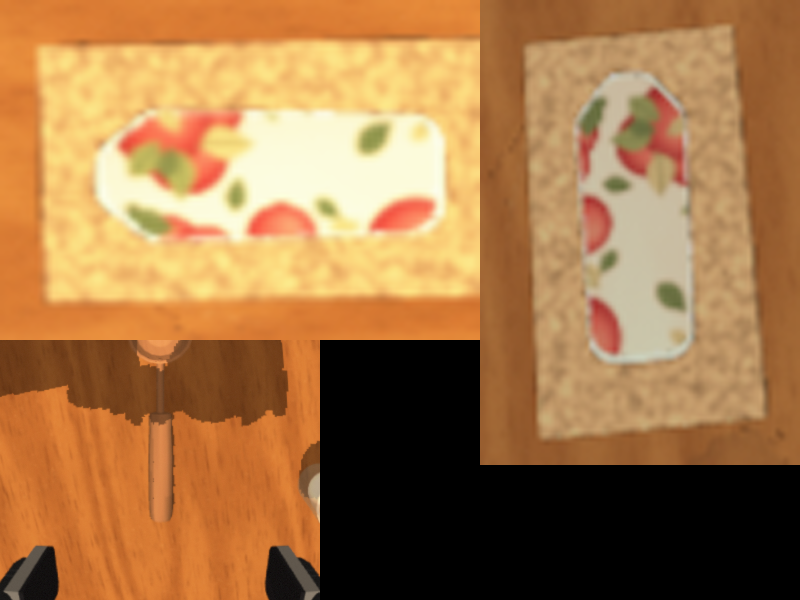

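The rest lies flat and lengthwise on the mat: ends at (371,270) and (441,271) in the top view. The spoon's handle runs from (321,177) to (321,281) in the wrist view. Measuring both.

```bash
python3 - <<'E'
from h import *
import pickle
s,f,t,g=pickle.load(open("k.pkl","rb"))
print("handle start",np.round(wr(f,s,320.5,177,.012),4),"end",np.round(wr(f,s,321,280,.012),4))
A=lambda x,y,z=.009:np.round(w(t,352+x/5,236+y/5,z),4)
print("rest ends",A(95,172),A(446,175),"sides",A(250,110),A(250,238),A(400,112),A(400,234),A(160,110),"mat",A(38,45,.006),A(46,302,.006))
S=lambda x,y,z=.009:np.round(w(g,255+(x-480)/4.05,300+y/4.043,z),4)
print("S rest",S(632,72),S(641,362),S(579,150),S(690,330),"mat",*[S(x,y,.006) for x,y in((525,43),(733,25),(765,415),(540,438))])
E
python3 to.py 0.675 -0.0215 0.06 -9.5
```

```text
handle start [0.6818 0.017  0.012 ] end [ 0.668  -0.0682  0.012 ]
rest ends [ 0.4691 -0.163   0.009 ] [ 0.4663 -0.3396  0.009 ] sides [ 0.4997 -0.2417  0.009 ] [ 0.4354 -0.2404  0.009 ] [ 0.4981 -0.3172  0.009 ] [ 0.4369 -0.3157  0.009 ] [ 0.5    -0.1963  0.009 ] mat [ 0.5335 -0.1354  0.006 ] [ 0.4039 -0.1376  0.006 ]
S rest [ 0.4737 -0.1649  0.009 ] [ 0.47  -0.341  0.009] [ 0.4396 -0.2118  0.009 ] [ 0.499 -0.325  0.009] mat [ 0.4089 -0.1393  0.006 ] [ 0.5372 -0.1383  0.006 ] [ 0.5383 -0.3759  0.006 ] [ 0.4109 -0.3781  0.006 ]
shift(tool) [-0.0009 -0.004   0.081 ] len 0.081 yaw -9.61 rot(tool deg) [ 0.   -0.01 -0.11] pos [ 0.6752 -0.0256  0.141 ] F [-0.11  0.12  0.27] grip 0.0853 t 28.6
```

```bash
python3 -m inch '[{"hand":0.05,"delta_pos":[0,0,0.03],"delta_rot":[0,0,0]},{"hand":0.05,"delta_pos":[0,0,0.03],"delta_rot":[0,0,0]},{"hand":0.05,"delta_pos":[0,0,0.03],"delta_rot":[0,0,0]},{"hand":0.05,"delta_pos":[0,0,0.03],"delta_rot":[0,0,0]},{"hand":0.05,"delta_pos":[0,0,0.02],"delta_rot":[0,0,0]},{"hand":0.05,"delta_pos":[0,0,0.01],"delta_rot":[0,0,0]},{"hand":0.05,"delta_pos":[0,0,0.005],"delta_rot":[0,0,0]},{"hand":0.05,"delta_pos":[0,0,0],"delta_rot":[0,0,0]},{"hand":0.05,"delta_pos":[0,0,0],"delta_rot":[0,0,0]}]'
python3 to.py 0.6752 -0.0245 -0.0165 -9.3
```

```text
time: 29.5
eef_pos: [0.6767, -0.0251, -0.0127]
eef_rot: [3.13, -0.263, 0.004]
wrist_force: [0.7, -0.5, 0.5]
grip_width: 0.0499
shift(tool) [-0.0016 -0.0003  0.0038] len 0.004 yaw -9.61 rot(tool deg) [-0.01 -0.14 -0.31] pos [ 0.6767 -0.0251 -0.0127] F [ 0.66 -0.46  0.48] grip 0.0499 t 29.5
```

```bash
python3 -m inch '[{"hand":0.05,"delta_pos":[0,0,0.003],"delta_rot":[0,0,0]},{"hand":0.03,"delta_pos":[0,0,0],"delta_rot":[0,0,0]},{"hand":0.03,"delta_pos":[0,0,0],"delta_rot":[0,0,0]},{"hand":0.012,"delta_pos":[0,0,0],"delta_rot":[0,0,0]},{"hand":0.012,"delta_pos":[0,0,0],"delta_rot":[0,0,0]},{"hand":0.012,"delta_pos":[0,0,0],"delta_rot":[0,0,0]}]'
```

```text
time: 30.1
eef_pos: [0.6761, -0.0248, -0.0167]
eef_rot: [-3.131, 0.263, -0.001]
wrist_force: [-0.5, -0.2, 1.8]
grip_width: 0.017
```

```bash
python3 - <<'E'
from h import *
cv2.imwrite("pics/w13.png",eyes.grab_frame("wrist")["img"])
E
python3 -m inch '[{"hand":0.01,"delta_pos":[0,0,-0.01],"delta_rot":[0,0,0]},{"hand":0.01,"delta_pos":[0,0,-0.02],"delta_rot":[0,0,0]},{"hand":0.01,"delta_pos":[0,0,-0.03],"delta_rot":[0,0,0]},{"hand":0.01,"delta_pos":[0,0,-0.03],"delta_rot":[0,0,0]},{"hand":0.01,"delta_pos":[0,0,0],"delta_rot":[0,0,0]},{"hand":0.01,"delta_pos":[0,0,0],"delta_rot":[0,0,0]}]'
python3 - <<'E'
from h import *
a=cv2.imread("pics/w13.png");f=eyes.grab_frame("wrist");b=f["img"];cv2.imwrite("pics/w14.png",b)
t=eyes.grab_frame("top");cv2.imwrite("pics/t14.png",t["img"])
# spoon outline columns per row: pixels alike in both frames vs changed background
d=cv2.GaussianBlur(cv2.absdiff(a,b),(5,5),0).sum(2)
for r in range(60,300,20):
    k=np.where(d[r,220:420]<25)[0]+220;print(r,k.min() if len(k) else None,k.max() if len(k) else None,len(k), end=" | ")
s=arm.get_state();print(s["wrist_force"],s["ft_torque"])
# template stability of the handle
T=a[190:270,295:350];m=cv2.matchTemplate(b[150:310,260:390],T,cv2.TM_CCOEFF_NORMED);print(cv2.minMaxLoc(m),"expect loc (35,40)")
T=a[60:150,285:360];m=cv2.matchTemplate(b[0:200,230:420],T,cv2.TM_CCOEFF_NORMED);print(cv2.minMaxLoc(m),"expect (55,60)")
E
python3 to.py 0.4688 -0.2993 0.08 -0.9
```

```text
time: 30.75
eef_pos: [0.676, -0.0248, 0.0737]
eef_rot: [3.13, -0.263, 0.003]
wrist_force: [-0.6, 0.1, -1.5]
grip_width: 0.017
60 220 229 7 | 80 220 388 22 | 100 220 236 15 | 120 222 352 39 | 140 230 363 37 | 160 236 376 23 | 180 221 382 54 | 200 304 382 24 | 220 None None 0 | 240 None None 0 | 260 None None 0 | 280 None None 0 | [-0.80892184  0.72972812 -1.16599909] [-0.02348399 -0.00041303 -0.0257494 ]
(-0.250421941280365, 0.8274402022361755, (59, 0), (37, 40)) expect loc (35,40)
(-0.5942522883415222, 0.8126267194747925, (10, 16), (56, 60)) expect (55,60)
shift(tool) [-0.1568  0.3051 -0.0085] len 0.343 yaw -9.6 rot(tool deg) [-0.    0.17 -8.7 ] pos [ 0.6743 -0.0246  0.071 ] F [-0.81  0.73 -1.17] grip 0.0168 t 30.85
```

The spoon is held without slipping. Carrying it over the rest.

```bash
python3 -m inch '[{"hand":0.01,"delta_pos":[-0.0098,0.0191,-0.01],"delta_rot":[0,0,0]},{"hand":0.01,"delta_pos":[-0.0196,0.0381,0],"delta_rot":[0,0,0]},{"hand":0.01,"delta_pos":[-0.0196,0.0381,0],"delta_rot":[0,0,0]},{"hand":0.01,"delta_pos":[-0.0196,0.0381,0],"delta_rot":[0,0,0]},{"hand":0.01,"delta_pos":[-0.0196,0.0381,0],"delta_rot":[0,0,0]},{"hand":0.01,"delta_pos":[-0.0196,0.0381,0],"delta_rot":[0,0,0]},{"hand":0.01,"delta_pos":[-0.0196,0.0381,0],"delta_rot":[0,0,0]},{"hand":0.01,"delta_pos":[-0.0196,0.0381,0],"delta_rot":[0,0,0]},{"hand":0.01,"delta_pos":[-0.0098,0.0191,0],"delta_rot":[0,0,0]},{"hand":0.01,"delta_pos":[0,0,0],"delta_rot":[0,0,-4.35]},{"hand":0.01,"delta_pos":[0,0,0],"delta_rot":[0,0,-4.35]},{"hand":0.01,"delta_pos":[0,0,0],"delta_rot":[0,0,0]}]'
python3 -m inch '[{"hand":0.01,"delta_pos":[0,0,0.03],"delta_rot":[0,0,0]},{"hand":0.01,"delta_pos":[0,0,0],"delta_rot":[0,0,0]},{"hand":0.01,"delta_pos":[0,0,0],"delta_rot":[0,0,0]}]'
python3 to.py 0.4688 -0.2993 -0.0075 -0.9
python3 - <<'E'
from h import *
import pickle
s=arm.get_state();f=eyes.grab_frame("wrist");pickle.dump((s,f),open("k2.pkl","wb"));cv2.imwrite("pics/w15.png",f["img"])
# neutral: bright rest / reddish handle along rows -> handle column span by hue between pads
h=cv2.cvtColor(f["img"],cv2.COLOR_BGR2HSV)
for r in range(20,300,20): print(r,[tuple(int(c) for c in h[r,x]) for x in (270,290,305,320,335,350,370)])
E
```

```text
time: 32.05
eef_pos: [0.4688, -0.2987, 0.0807]
eef_rot: [-3.139, 0.026, 0.004]
wrist_force: [0.2, 0.1, -1.0]
grip_width: 0.0172
time: 32.35
eef_pos: [0.4691, -0.2982, 0.0513]
eef_rot: [-3.139, 0.026, 0.005]
wrist_force: [0.3, -0.6, -0.5]
grip_width: 0.0169
shift(tool) [-0.0001  0.0013  0.0588] len 0.059 yaw -0.93 rot(tool deg) [-0.13  0.17 -0.03] pos [ 0.4691 -0.2982  0.0513] F [ 0.29 -0.63 -0.54] grip 0.0169 t 32.35
20 [(13, 166, 95), (12, 162, 123), (12, 161, 130), (13, 161, 235), (13, 165, 229), (12, 164, 223), (12, 167, 182)]
40 [(13, 164, 118), (12, 168, 135), (14, 161, 238), (14, 162, 238), (13, 160, 237), (13, 165, 226), (12, 165, 193)]
60 [(12, 160, 110), (12, 165, 219), (14, 161, 239), (14, 160, 240), (14, 161, 238), (13, 166, 223), (12, 166, 181)]
80 [(12, 164, 211), (12, 165, 199), (12, 165, 223), (12, 164, 225), (13, 165, 227), (12, 166, 194), (13, 164, 230)]
100 [(19, 137, 93), (13, 133, 213), (13, 163, 233), (12, 165, 218), (13, 163, 238), (5, 177, 246), (19, 133, 150)]
120 [(2, 188, 133), (17, 86, 178), (1, 199, 124), (13, 163, 224), (5, 173, 174), (2, 192, 142), (4, 1
[... 209 characters left out ...]
36, 146), (1, 190, 126)]
180 [(4, 178, 249), (4, 158, 235), (17, 85, 180), (12, 163, 127), (17, 86, 180), (17, 86, 178), (16, 88, 177)]
200 [(5, 173, 177), (3, 182, 147), (17, 87, 181), (12, 161, 128), (17, 85, 179), (17, 86, 180), (17, 87, 178)]
220 [(4, 180, 157), (16, 88, 179), (13, 162, 120), (12, 162, 131), (12, 166, 126), (16, 88, 179), (17, 87, 178)]
240 [(24, 102, 249), (32, 126, 77), (13, 166, 118), (12, 162, 129), (12, 165, 124), (17, 85, 180), (17, 88, 179)]
260 [(25, 45, 247), (27, 39, 251), (12, 166, 120), (12, 165, 127), (12, 164, 123), (17, 87, 176), (25, 48, 251)]
280 [(19, 122, 245), (5, 152, 233), (13, 168, 109), (13, 167, 125), (12, 167, 125), (32, 124, 78), (25, 48, 251)]
```

```bash
python3 -m inch '[{"hand":0.01,"delta_pos":[0,0.001,0.02],"delta_rot":[0,0,0]},{"hand":0.01,"delta_pos":[0,0,0.018],"delta_rot":[0,0,0]},{"hand":0.01,"delta_pos":[0,0,0.012],"delta_rot":[0,0,0]},{"hand":0.01,"delta_pos":[0,0,0],"delta_rot":[0,0,0]},{"hand":0.01,"delta_pos":[0,0,0],"delta_rot":[0,0,0]}]'
python3 -m inch '[{"hand":0.01,"delta_pos":[0,0,0.003],"delta_rot":[0,0,0]},{"hand":0.01,"delta_pos":[0,0,0],"delta_rot":[0,0,0]}]'
python3 -m inch '[{"hand":0.01,"delta_pos":[0,0,0.002],"delta_rot":[0,0,0]},{"hand":0.01,"delta_pos":[0,0,0],"delta_rot":[0,0,0]}]'
```

```text
time: 32.9
eef_pos: [0.4706, -0.3005, 0.0034]
eef_rot: [3.141, -0.025, 0.001]
wrist_force: [0.0, -0.8, 0.2]
grip_width: 0.0172
time: 33.1
eef_pos: [0.4706, -0.3005, 0.0004]
eef_rot: [3.141, -0.025, 0.001]
wrist_force: [-0.7, 0.5, -0.7]
grip_width: 0.0165
time: 33.3
eef_pos: [0.4701, -0.3003, -0.0022]
eef_rot: [3.141, -0.025, 0.0]
wrist_force: [0.1, -0.6, -0.1]
grip_width: 0.0165
```

```bash
python3 -m inch '[{"hand":0.01,"delta_pos":[0,0,0.0015],"delta_rot":[0,0,0]},{"hand":0.01,"delta_pos":[0,0,0],"delta_rot":[0,0,0]}]'
```

```text
time: 33.5
eef_pos: [0.47, -0.3001, -0.004]
eef_rot: [-3.141, 0.025, 0.0]
wrist_force: [-0.4, -0.3, -0.7]
grip_width: 0.0164
```

```bash
python3 -m inch '[{"hand":0.01,"delta_pos":[0,0,0.002],"delta_rot":[0,0,0]},{"hand":0.01,"delta_pos":[0,0,0],"delta_rot":[0,0,0]}]'
python3 -m inch '[{"hand":0.01,"delta_pos":[0,0,0.001],"delta_rot":[0,0,0]},{"hand":0.01,"delta_pos":[0,0,0],"delta_rot":[0,0,0]}]'
```

```text
time: 33.7
eef_pos: [0.4699, -0.3001, -0.0061]
eef_rot: [-3.141, 0.025, 0.001]
wrist_force: [0.7, 0.2, -1.2]
grip_width: 0.0171
time: 33.9
eef_pos: [0.47, -0.3002, -0.0069]
eef_rot: [-3.141, 0.025, 0.0]
wrist_force: [0.0, 0.3, -0.3]
grip_width: 0.0165
```

```bash
python3 -m inch '[{"hand":0.01,"delta_pos":[0,0,0.001],"delta_rot":[0,0,0]},{"hand":0.01,"delta_pos":[0,0,0],"delta_rot":[0,0,0]}]'
```

```text
time: 34.1
eef_pos: [0.4703, -0.3003, -0.0073]
eef_rot: [3.141, -0.025, 0.0]
wrist_force: [-1.3, 1.1, 4.0]
grip_width: 0.0169
```

Touchdown at the expected height. Releasing and retreating.

```bash
python3 -m inch '[{"hand":0.022,"delta_pos":[0,0,-0.0003],"delta_rot":[0,0,0]},{"hand":0.03,"delta_pos":[0,0,0],"delta_rot":[0,0,0]},{"hand":0.05,"delta_pos":[0,0,0],"delta_rot":[0,0,0]},{"hand":0.05,"delta_pos":[0,0,0],"delta_rot":[0,0,0]},{"hand":0.05,"delta_pos":[0,0,-0.01],"delta_rot":[0,0,0]},{"hand":0.05,"delta_pos":[0,0,-0.03],"delta_rot":[0,0,0]},{"hand":0.05,"delta_pos":[0,0,-0.04],"delta_rot":[0,0,0]},{"hand":0.05,"delta_pos":[0,0,-0.05],"delta_rot":[0,0,0]},{"hand":0.05,"delta_pos":[0,0,-0.05],"delta_rot":[0,0,0]}]'
python3 -m inch '[{"hand":0.05,"delta_pos":[-0.02,-0.045,0],"delta_rot":[0,0,0]},{"hand":0.05,"delta_pos":[-0.02,-0.045,0],"delta_rot":[0,0,0]},{"hand":0.05,"delta_pos":[-0.01,-0.045,0],"delta_rot":[0,0,0]},{"hand":0.05,"delta_pos":[0,-0.045,0],"delta_rot":[0,0,0]},{"hand":0.05,"delta_pos":[0,-0.045,0],"delta_rot":[0,0,0]},{"hand":0.05,"delta_pos":[0,-0.045,0],"delta_rot":[0,0,0]},{"hand":0.05,"delta_pos":[0,-0.045,0],"delta_rot":[0,0,0]},{"hand":0.05,"delta_pos":[0,0,0],"delta_rot":[0,0,0]},{"hand":0.05,"delta_pos":[0,0,0],"delta_rot":[0,0,0]}]'
python3 - <<'E'
from h import *
import pickle
t=eyes.grab_frame("top");g=eyes.grab_frame("scene");pickle.dump((t,g),open("fin.pkl","wb"))
_,_,t0,g0=pickle.load(open("k.pkl","rb"));cv2.imwrite("pics/fin_t.png",t["img"]);cv2.imwrite("pics/fin_s.png",g["img"])
# numeric check: pixels changed inside the mat = spoon
for n,a,b,box in(("top",t0,t,(355,240,465,300)),("scene",g0,g,(262,302,330,412))):
    x0,y0,x1,y1=box;d=cv2.absdiff(a["img"],b["img"])[y0:y1,x0:x1].max(2)
    m=(d>45).astype(np.uint8);k,l,st,c=cv2.connectedComponentsWithStats(m)
    ys,xs=np.where(m);P=np.array([w(b,x+x0,y+y0,.018)[:2] for x,y in zip(xs,ys)])
    if len(P): 
        C=P.mean(0);v=np.linalg.svd(P-C)[2][0];pr=(P-C)@v;print(n,len(P),"axis",np.round(v,3),"ends",np.round(C+v*np.percentile(pr,1),4),np.round(C+v*np.percentile(pr,99),4),"mean",np.round(C,4))
# bystanders: compare with first top frame
f0=pickle.load(open("top0.pkl","rb"))
for n,(x0,y0,x1,y1) in dict(timer=(386,184,414,212),mill=(428,196,468,230),glass=(316,120,342,148)).items():
    T=f0["img"][y0:y1,x0:x1];r=cv2.minMaxLoc(cv2.matchTemplate(t["img"][y0-10:y1+10,x0-10:x1+10],T,cv2.TM_CCOEFF_NORMED));print(n,r[1],r[3])
T=t0["img"][255:290,425:447];r=cv2.minMaxLoc(cv2.matchTemplate(t["img"][247:298,417:455],T,cv2.TM_CCOEFF_NORMED));print("rest end match",r[1],r[3])
s=arm.get_state();print(s["time"],s["eef_pos"],s["wrist_force"])
E
```

```text
time: 35.0
eef_pos: [0.4697, -0.2999, 0.1747]
eef_rot: [-3.141, 0.025, 0.0]
wrist_force: [0.8, 0.4, 0.3]
grip_width: 0.0495
time: 35.9
eef_pos: [0.4251, 0.0162, 0.1732]
eef_rot: [3.141, -0.02, 0.002]
wrist_force: [0.1, 0.4, 0.5]
grip_width: 0.0494
top 615 axis [-0.003 -1.   ] ends [ 0.4698 -0.1619] [ 0.4692 -0.3396] mean [ 0.4695 -0.245 ]
scene 557 axis [ 0.005 -1.   ] ends [ 0.4708 -0.1682] [ 0.4716 -0.3419] mean [ 0.4712 -0.2574]
timer 0.9942026138305664 (10, 10)
mill 0.9773614406585693 (10, 11)
glass 0.9995151162147522 (10, 10)
rest end match 0.35300660133361816 (13, 0)
36.0 [0.42522427 0.01472486 0.1729039 ] [0.42940067 0.38251291 0.73614199]
```

```bash
python3 -c "
from bench import arm
print(arm.job_done())"
```

```text
the job is handed in; nothing more can be done
None
```

The spoon rest is on the cork mat with the wooden spoon along its middle. I handed the job in at about 36 s of the 64 s allowed, with the arm clear of everything.

**What I did:**
- I pressed the rest with shut fingertips and slid it about 84 mm out through the board's open end, leaving roughly 57 mm overhanging.
- I gripped it there across its width, corrected a few degrees of tilt and yaw in the hand, and set it on the mat until it touched.
- I then picked the spoon up by its handle, laid it along the rest and let go.

**Last checks:**

| Item | Result |
|---|---|
| Rest on the mat | within about 3–5 mm of the mat's centre, about 1° off lengthwise (measured before the spoon went on) |
| Spoon | parallel to the mat's length, within about 2 mm of the rest's centre line, ends within a few mm of the rest's ends |
| Timer and glass | matched their starting places exactly |
| Pepper mill | matched to within one pixel (about 2–3 mm); the arm never came close to it |

**What failed or disagreed:**
- The real fingertips ended about 20 mm short of the stated tool point when shut, so I found each height by touch instead.
- The gripper read 2–3 mm narrower than the objects it held.
- The final check that the rest hadn't moved gave no answer, because the spoon covers the end I was matching. The changed area in the top picture is about the size of the spoon alone, so the rest probably didn't shift.
- The picture limit was reached, so the final state was checked by numbers only and not by eye.

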